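# Seat the taper-shank drill chuck in the tipped-back bench drill

### The job

Take the drill chuck out of the wooden rack, put its tapered shank into the slanted spindle nose of the little green bench drill, and press or tap it fully home, until the chuck's shoulder sits flush on the nose and friction alone holds it; then let go. Ease it in - do not drop or throw it into the socket - and leave the two other tools in the rack and everything else on the bench where they are.

Things in the scene. Friction and masses are not known exactly. Their poses are not given: they have to be found in the camera images.
- chuck_grip (a point): The light keyless drill chuck, about 0.20 kg, the thickest and tallest tool in the rack: a black ribbed round plastic sleeve, 40 mm in diameter. Starts upright in a hole of the rack, shank down. Point on its axis, middle of the part to grip, 32 mm above the shoulder; z runs along the axis from shank to jaws. The sleeve is straight from 24 mm below this point to 23 mm above it. Round: grasp at any yaw.
- chuck_shoulder (a point): Centre of the chuck's flat shoulder (38 mm in diameter), same axes. Below it is the tapered shank: 50 mm long, 26 mm in diameter at the shoulder, 20 mm near the rounded tip (half angle 4 degrees).
- spindle: Spindle nose of the little green bench drill, fixed: an hexagonal steel nose 47 mm across and 54 mm long on the green motor housing (84 mm across), slanting up 25 degrees from vertical, roughly towards the robot. Origin: centre of the bore's mouth, 170 mm above the bench; z runs along the bore's axis, out of the mouth. All about the mouth is free for 60 mm.
- rack: Wooden block 85 x 290 x 65 mm (x, y, z) with three through holes 30 mm in diameter along its y axis, at y = -95, 0 and 95 mm, in which the three tools stand with their shoulders on its top. Origin: centre of its underside. Fixed.
- centre: Another tool in the rack, to be left alone: a brass disc 38 mm across with a steel point, 45 mm above the rack's top. Origin: centre of its shoulder, at the rack's top.
- mandrel: Another tool in the rack, to be left alone: a thin steel rod with a red disc 38 mm across at the bottom and a small red cap, 60 mm above the rack's top. Origin: centre of its shoulder, at the rack's top.
- meter: Loose yellow multimeter lying on the bench, 140 x 75 x 32 mm, origin under its centre. Leave alone.
- cups: Loose stack of paper cups, 82 mm across, 140 mm high, origin under its centre. Leave alone.
- glue: Loose white glue bottle, 48 mm across, 130 mm high, origin under its centre. Leave alone.
- parts_tray: Loose blue parts tray, 100 x 160 x 45 mm, origin under its centre. Leave alone.
- driver: Loose screwdriver lying on the bench. Leave alone.
- spanner: Loose spanner lying on the bench. Leave alone.
- chuck_front (a point): Centre of the chuck's flat front, 24 mm across, 70 mm above the shoulder (three small jaws, seen only, stand 5 mm higher); it can be pressed there. Same axes as the grip point.
- bore_floor (a point): Floor of the bore, 55 mm in from the mouth. The bore is an 6-sided taper, half angle 4 degrees, 25 mm across at the mouth; the shank enters with about 2 mm of play all round, begins to grip when the shoulder is 6 mm from the mouth, then takes a push along the axis that grows to 15 to 25 N until the shoulder meets the nose. It then stays by friction.
There are look-alikes about, which are no part of the job. Leave any purple look-alike of the part that bears chuck_grip alone.

How it is judged (in metres and radians):
At the end, for the whole second after the job is handed in: The chuck's shank is fully home in the spindle: shoulder within 2 mm of the mouth along the bore, its centre within 4 mm of the mouth's centre, axis within 0.06 rad of the bore's, and the robot has let go (z of chuck_shoulder in the frame of spindle below 0.002 m and distance between chuck_shoulder and spindle below 0.004 m and angle between the z axis of chuck_shoulder and the z axis of spindle, either way round below 0.06 rad and contact force between the fingers and anything else below 0.1 N); the robot touches nothing.
It fails at once if the chuck is dropped or thrown into the socket (faster than 0.35 m/s within 45 mm of home) (distance between chuck_shoulder and spindle below 0.045 m and linear speed of chuck above 0.35 m/s).
It fails at once if another tool in the rack is moved by more than 25 mm or tipped (distance of any of centre, mandrel from where it was at the start of the episode above 0.025 m or angle between any of centre, mandrel's own z axis and vertical above 0.4 rad).
It fails at once if something else on the bench is moved by more than 30 mm (distance of any of meter, cups, glue, parts_tray, driver, spanner from where it was at the start of the episode above 0.03 m).
It also fails if it takes over 54 s, if anything falls off the work surface, if the arm or the gripper's body presses on something with over 40 N, if the wrist force passes 120 N, or if a joint passes its speed limit or range.

### The arm

A 6-joint arm with a two-finger parallel gripper is mounted at the origin on the work surface. World frame = base frame: x ahead of the robot, y to its left, z up, the work surface at z = 0. Lengths are in mm, angles in rad, forces in N, time in s.
With the tool pointing down it reaches from about 300 to 775 mm from the base axis. Payload 14.6 kg.
Tool frame: the origin (TCP) lies midway between the tips of the shut fingers; the grasp point (between the pads) lies 19 mm behind it (manip.tcp_to_grasp is the distance from the TCP to the grasp point, in mm); z points along the fingers, x is the direction in which the jaws open and shut, and the axes are right-handed (so a half turn about z gives the same grasp; the last joint's range is limited). The gripper opens to 94 mm and grips with 3 to 60 N. Pads are 16 mm wide; open, the fingers measure 119 mm over their backs; the gripper's body (75 mm by 177 mm) begins 78 mm behind the grasp point.
Start: joints at [1.248, 0.3, 1.521, -0, 1.321, -0.067], TCP at [139.158, 532.094, 172.146] pointing down, gripper open.
Joint ranges: [-3.03, 3.03], [-0.79, 2.21], [0.23, 2.52], [-1.04, 4.18], [0, 3.07], [-2.55, 2.55]. Speed limits (rad/s): [2.22, 2.22, 2.57, 3.14, 3.14, 3.14].

### API

Orientations are given as [roll, pitch, yaw] about the fixed x, y, z axes, in that order (R = Rz(yaw) Ry(pitch) Rx(roll)).
In Python, from cell import manip gives the robot as it stands.
- The arm moves only by the tool arm_command, never from a script. Its argument "steps" is a list of rows, each a list of 3 entries, a list of its own where there are three numbers: the opening, from 0 (shut) to 1 (fully open), then the shift along the tool's x, y, z in cm, then the turn about the tool's z in rad. A call has 1 to 5 rows; each row shifts and turns the commanded pose from where the row before left it, along the tool's axes as they then stand; what a row does not reach is not made up. A row lasts 1/12 s, in which the tool goes at most 41.7 mm and 7.16 degrees, less where a joint would pass 70% of its speed; a pose out of reach is approached as far as the arm can. A call with a gripper value outside its range is refused whole. The fingers move at their own pace and stop on an object; "force" is the grip in N (left out, the last holds). Time passes only in rows, so rows that do not move let the fingers close. It gives the time, the measured TCP pose, the force and the opening at its end, in the units of the state.
- manip.read_state(): the state, without advancing time (a new reading comes with each control period).
- manip.camera(name): name is "scene" or "top"; returns (picture, depth): 384x512x3 uint8, red, green, blue; 384x512 float32, mm along the optical axis (not along the pixel's ray), 0 where there is no reading.
- manip.calibration(name): a dict with "fx", "fy", "cx", "cy" (pixels), "R" (3x3) and "t" (3): a world point X has camera coordinates R X + t. Camera axes: x right, y down, z forward; pixel columns grow to the right and rows downward; lengths in mm; the calibration is good to about 2 mm. A picture is of the moment at which its call begins. calibration takes no time and is no camera call.
- manip.sign_off(): hands the job in, once; it reports no verdict.
The state is a dict: "clock": time; "joints": joint angles; "qd": joint speeds; "effort": joint torques, N m; "eef_pos": TCP position; "eef_rot": TCP orientation; "wrist_force": force on the tool from outside, world axes, zero at the start; "moment": the same for the moment, N m; "finger_gap": finger opening in mm.
Only numpy, scipy, OpenCV 4.12 (cv2) and the standard library are available. Lean on these libraries where they do the work, as an engineer would, in place of code of your own. Each camera call takes 0.05 s, during which the arm holds its last target.

## Working session

There is one attempt and no reset: what is moved stays moved. The work goes in short steps, Python scripts to look and compute and a tool call to move; the robot and the scene stay as the last step left them, time stands still between calls to the robot, and variables do not carry over. Pictures are saved under pics/ and viewed, and the job is handed in when it is done.

Besides the shell and the picture viewer there is one more tool, called after "Request:" by a JSON object that holds its "api" and its "payload", one argument or row to a line. arm_command: Moves the arm, as the interface text tells. Its arguments: {"type":"object","properties":{"steps":{"type":"array","items":{"type":"array"}},"force":{"type":"number"}},"required":["steps"]}

```bash
ls; mkdir -p pics; python3 - <<'E'
from cell import manip
import cv2,numpy as np
for n in ["scene","top"]:
    p,d=manip.camera(n); cv2.imwrite(f"pics/{n}0.png",cv2.cvtColor(p,cv2.COLOR_RGB2BGR)); np.save(f"pics/{n}0.npy",d)
    c=manip.calibration(n); print(n,c)
print(manip.read_state(), manip.tcp_to_grasp)
E
```

```text
pics
scene {'fx': 486.5056055980101, 'fy': 486.5056055980101, 'cx': 258.95754213782146, 'cy': 193.3596669692259, 'R': array([[ 0.36874837,  0.92942738,  0.01376176],
       [ 0.66006524, -0.25139793, -0.70789332],
       [-0.65447576,  0.27011817, -0.70618529]]), 't': array([-212.50957399, -321.0278982 , 1757.71500742])}
top {'fx': 415.1601979344553, 'fy': 415.1601979344553, 'cx': 254.82448852467476, 'cy': 192.8501610444805, 'R': array([[ 0.02699812, -0.99963372,  0.00187824],
       [-0.99108547, -0.02701237, -0.13046043],
       [ 0.13046338,  0.00166069, -0.99145174]]), 't': array([ -55.09877714,  604.33234008, 1180.17241018])}
{'clock': 0.1, 'joints': array([ 1.24839887e+00,  3.00410229e-01,  1.52149438e+00, -5.19886858e-06,
        1.32070761e+00, -6.66023074e-02]), 'qd': array([-0.00010313,  0.00031234, -0.00177214, -0.0006878 ,  0.00056918,
       -0.00187505]), 'effort': array([ 1.52247012e-03, -5.32641828e+01, -3.53287661e+01,  7.09336856e-02,
        2.34562915e-02, -4.14827230e-05]), 'eef_pos': array([139.08055146, 531.85405346, 171.65641339]), 'eef_rot': array([-3.14152982e+00,  1.01764877e-03,  1.31500250e+00]), 'wrist_force': array([ 0.52289193, -0.89252543,  0.15157667]), 'moment': array([-0.03643825,  0.02810534,  0.02995252]), 'finger_gap': 94.28839225334235} 18.8
```

View pics/scene0.png

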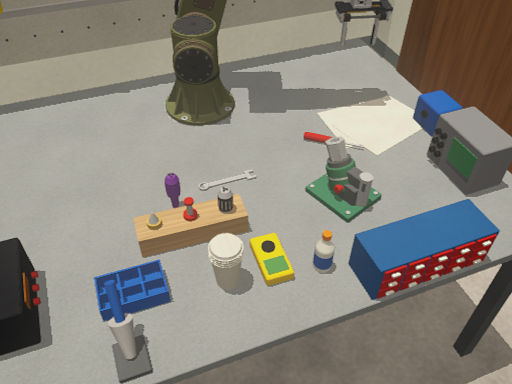

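View pics/top0.png

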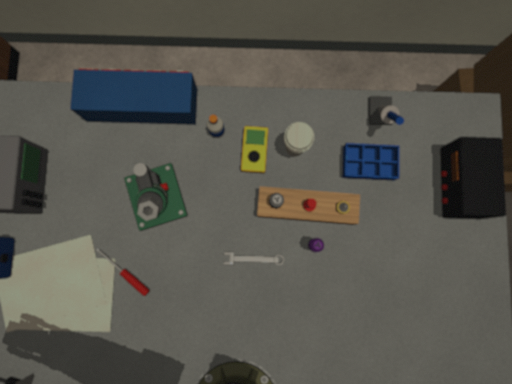

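The scene picture shows the chuck at (225,200) at the right end of the rack, with the purple look-alike behind it at (173,188). The drill's spindle is at (336,150), and at (148,210) in the top view. Next I'll enlarge these areas.

```bash
cat > h.py <<'E'
import numpy as np,cv2
from cell import manip
def cal(n): return manip.calibration(n)
def deproj(n,u,v,d):
    c=cal(n); p=np.array([(u-c['cx'])/c['fx']*d,(v-c['cy'])/c['fy']*d,d]); return c['R'].T@(p-c['t'])
def proj(n,X):
    c=cal(n); p=c['R']@np.asarray(X,float)+c['t']; return np.array([c['fx']*p[0]/p[2]+c['cx'],c['fy']*p[1]/p[2]+c['cy']])
def cloud(n,d):
    v,u=np.mgrid[:384,:512]; c=cal(n)
    P=np.stack([(u-c['cx'])/c['fx']*d,(v-c['cy'])/c['fy']*d,d],-1)
    return (P-c['t'])@c['R']
def crop(img,x0,y0,x1,y1,s,out):
    cv2.imwrite(out,cv2.resize(img[y0:y1,x0:x1],None,fx=s,fy=s,interpolation=cv2.INTER_CUBIC))
E
python3 - <<'E'
from h import *
s=cv2.imread('pics/scene0.png');t=cv2.imread('pics/top0.png')
a=cv2.resize(s[120:220,290:390],(400,400),interpolation=2)
b=cv2.resize(t[150:250,110:210],(400,400),interpolation=2)
c=cv2.resize(s[170:270,130:260][:, :],(390,300),interpolation=2)
e=cv2.resize(t[170:250,240:370],(390,240),interpolation=2)
cv2.imwrite('pics/c1.png',np.hstack([a,b])); 
o=np.zeros((300,780,3),np.uint8);o[:,:390]=c;o[:240,390:]=e;cv2.imwrite('pics/c2.png',o)
E
```

```text
(no output)
```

View pics/c1.png

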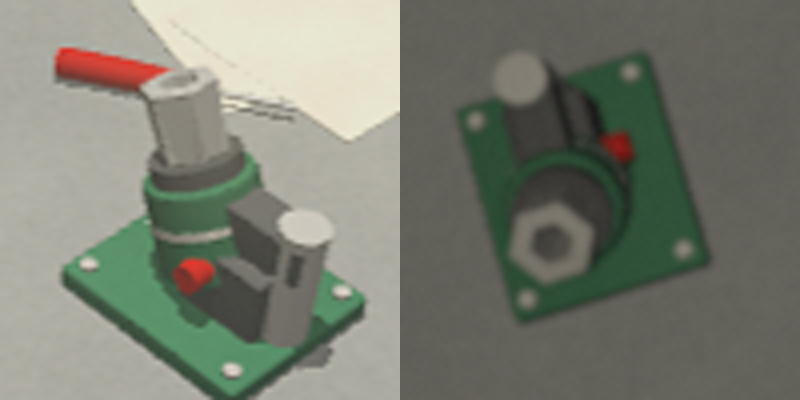

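View pics/c2.png

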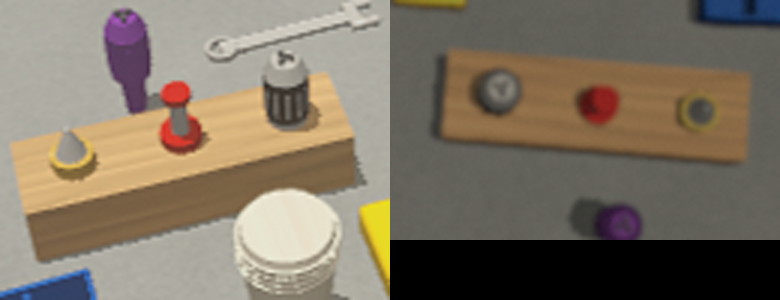

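The crops show the nose mouth at scene (335,140.5) and top (147.7,210.4). The chuck's front is at scene (225,189) and top (276,200). Next I'll triangulate these and fit the axis from depth.

```bash
python3 - <<'E'
from h import *
def tri(us,ut):
    A=[];b=[]
    for n,(u,v) in (("scene",us),("top",ut)):
        c=cal(n);K=np.array([[c['fx'],0,c['cx']],[0,c['fy'],c['cy']],[0,0,1]])
        P=K@np.c_[c['R'],c['t']]
        for r,w in((0,u),(1,v)):
            q=P[r]-w*P[2]; A.append(q[:3]);b.append(-q[3])
    X=np.linalg.lstsq(np.array(A),np.array(b),rcond=None)[0]
    return X,proj("scene",X)-us,proj("top",X)-ut
print('mouth',tri((334.9,140.2),(147.6,210.4)))
print('chuck front',tri((225,189.0),(276,200)))
D={n:cloud(n,np.load(f'pics/{n}0.npy')) for n in("scene","top")}
# nose cloud
for n,box in(("scene",(315,125,365,200)),("top",(120,150,190,240))):
    x0,y0,x1,y1=box;Q=D[n][y0:y1,x0:x1]
    print(n,'max z',Q[...,2].max())
    m=(Q[...,2]>100)
    for lo in range(30,190,10):
        k=(Q[...,2]>=lo)&(Q[...,2]<lo+10)
        if k.sum()>3: print(lo,k.sum(),Q[k].mean(0).round(1),Q[k].min(0).round(0),Q[k].max(0).round(0))
print('depth mouth scene',[D['scene'][v,u].round(1) for v,u in((137,327),(137,342),(143,331),(143,340),(140,335))])
print('top',D['top'][204:219,140:157,2].round(0).astype(int))
E
```

```text
mouth (array([535.19567054, 240.32266796, 168.87121831]), array([-0.24704876,  0.04606979]), array([-0.33207216, -0.15130605]))
chuck front (array([575.4031916 , -96.45648886, 133.24104092]), array([-0.05064685,  0.00159886]), array([-0.06315524, -0.02158282]))
scene max z 1016.9434770331652
30 33 [613.5 238.7  35.5] [368. 216.  30.] [644. 335.  40.]
40 52 [632.3 241.   45.7] [568. 214.  40.] [668. 276.  50.]
50 91 [635.5 241.2  55.2] [575. 211.  50.] [670. 277.  60.]
60 122 [629.6 236.8  65.2] [568. 211.  60.] [672. 277.  70.]
70 168 [626.2 239.9  75. ] [560. 210.  70.] [673. 274.  80.]
80 117 [619.8 239.2  85.4] [554. 207.  80.] [673. 272.  90.]
90 117 [611.  236.2  94.9] [542. 207.  90.] [670. 271. 100.]
100 157 [610.3 238.3 105.2] [533. 208. 100.] [672. 283. 110.]
110 274 [606.3 251.6 114.6] [540. 211. 110.] [669. 287. 120.]
120 167 [591.1 246.2 124.3] [536. 213. 120.] [666. 283. 130.]
130 95 [573.  242.4 134. ] [533. 218. 130.] [593. 274. 140.]
140 59 [563.1 235.7 144.8] [527. 217. 140.] [578. 262. 150.]
150 79 [554.8 233.1 155.5] [513. 214. 150.] [574. 261. 160.]
160 101 [544. 
[... 1707 characters left out ...]
177 160 151 142 139 139 128 130 133 133 137 167 168 165 168]
 [172 175 173 160 152 150 142 136 136 135 137 143 154 168 169 165 165]
 [172 173 171 160 154 157 145 143 140 143 141 146 167 166 167 166 168]
 [176 171 167 166 159 156 150 146 148 151 152 152 164 169 168 164 163]
 [168 167 166 169 165 160 158 154 153 157 158 161 165 165 167 167 166]
 [169 166 165 167 166 165 163 158 158 162 163 163 165 164 165 161 160]
 [166 169 165 165 166 167 167 164 163 162 163 164 165 166 161 163 163]
 [ 21 164 165 167 165 165 164 164 161 163 160 161 164 162 159 162  22]
 [ 21  19 159 165 164 163 163 159 163 159 165 161 162 160 159  19  19]
 [ 22  20  24 162 161 162 163 160 161 161 156 158  20  18  23  18  27]]
```

```bash
cat > fit.py <<'E'
from h import *
from scipy.optimize import least_squares
D={n:cloud(n,np.load(f'pics/{n}0.npy')) for n in("scene","top")}
t=np.radians(25)
def axis(az,t=t): return np.array([np.cos(az)*np.sin(t),np.sin(az)*np.sin(t),np.cos(t)])
for use in(("top",),("scene",),("top","scene")):
    Q=np.vstack([D[n].reshape(-1,3) for n in use])
    c=np.array([535.,240,169]); a=axis(np.pi)
    for it in range(6):
        r=Q-c; h=r@a; rad=np.linalg.norm(r-np.outer(h,a),axis=1)
        k=(abs(h)<6)&(rad<27)&(rad>13.5)
        P=Q[k]
        # plane free fit
        m=P.mean(0); U,S,V=np.linalg.svd(P-m); nf=V[2]*np.sign(V[2][2])
        # plane with fixed tilt
        f=least_squares(lambda p:(P-m)@axis(p[0])-p[1],[np.arctan2(nf[1],nf[0]),0],loss='soft_l1')
        a=axis(f.x[0]); m=m+a*f.x[1]
        # centre in plane via min area: use bbox in several directions
        ex=np.cross(a,[0,0,1]);ex/=np.linalg.norm(ex);ey=np.cross(a,ex)
        xy=np.c_[(P-m)@ex,(P-m)@ey].astype(np.float32)
        (cx,cy),rr=cv2.minEnclosingCircle(xy)
        hull=cv2.convexHull(xy); M=cv2.moments(hull)
        c=m+ex*M['m10']/M['m00']+ey*M['m01']/M['m00']
    print(use,k.sum(),'c',c.round(1),'minc',(m+ex*cx+ey*cy).round(1),rr,'area',M['m00'],'az',f.x[0],'free n tilt',np.degrees(np.arccos(nf[2])),np.arctan2(nf[1],nf[0]),'rms',((P-m)@a).std())
# chuck
for use in(("top",),("scene",),("top","scene")):
    Q=np.vstack([D[n].reshape(-1,3) for n in use])
    k=(np.hypot(Q[:,0]-575,Q[:,1]+96)<35)&(Q[:,2]>73)&(Q[:,2]<116)
    P=Q[k]
    f=least_squares(lambda p:np.hypot(P[:,0]-p[0],P[:,1]-p[1])-20,[575,-96],loss='soft_l1')
    k2=(np.hypot(Q[:,0]-575,Q[:,1]+96)<30)&(Q[:,2]>116)
    print('chuck',use,k.sum(),f.x,'res',abs(f.fun).mean(),'top pts',k2.sum(),Q[k2].mean(0),Q[k2].max(0))
# rack top
Q=D['top'].reshape(-1,3);k=(abs(Q[:,2]-65)<5)&(abs(Q[:,0]-570)<90)&(Q[:,1]<-20)&(Q[:,1]>-420)
xy=Q[k][:,:2].astype(np.float32);print('rack',cv2.minAreaRect(xy),np.median(Q[k][:,2]))
E
python3 fit.py
```

```text
('top',) 212 c [535.7 240.5 169.7] minc [535.8 240.9 169.8] 26.66556739807129 area 2001.4780812266172 az -2.82183225405583 free n tilt 24.06025105214523 -2.8229765829495603 rms 1.9902721063180862
('scene',) 117 c [537.4 236.5 170.1] minc [537.4 236.6 170.1] 26.554901123046875 area 1985.7047932172584 az -2.6992940213502474 free n tilt 24.07857312628129 -2.666418210573455 rms 2.456007342814003
('top', 'scene') 322 c [536.7 238.7 170.1] minc [536.8 238.8 170.2] 26.593494415283203 area 2074.8280486123267 az -2.793701550045749 free n tilt 23.746195746368166 -2.783401851759039 rms 2.110767592353375
chuck ('top',) 22 [579.55650883 -97.55406452] res 0.3249672168794627 top pts 162 [577.79304649 -97.23915577 129.8677181 ] [599.45099662 -78.04747903 145.46724958]
chuck ('scene',) 173 [ 578.7172125  -100.27997819] res 1.0894696463476152 top pts 157 [ 586.64410861 -102.66363094  128.84691395] [601.38133942 -80.98455083 142.90150793]
chuck ('top', 'scene') 195 [ 578.73127641 -100.00419839] res 1.1358089205222923 top pts 319 [582.14921186 -99.90888179 129.36531605] [601.38133942 -78.04747903 145.46724958]
rack ((573.7304077148438, -192.86526489257812), (290.7672119140625, 85.59893798828125), 86.91539764404297) 65.03966532331123
```

```bash
python3 - <<'E'
from h import *
from scipy.optimize import brentq
# plate yaw from green pixels in top, intersected with the plate's plane
t=cv2.imread('pics/top0.png');D=cloud('top',np.load('pics/top0.npy'))
hsv=cv2.cvtColor(t,cv2.COLOR_BGR2HSV)
m=(hsv[...,0]>55)&(hsv[...,0]<95)&(hsv[...,1]>70);m[:150]=0;m[240:]=0;m[:,:115]=0;m[:,195:]=0
Z=D[...,2]; pl=m&(Z<40); zp=np.median(Z[pl]);print('plate z',zp,pl.sum())
v,u=np.nonzero(pl);P=D[v,u]
# project by ray at z=zp
c=cal('top');C=-c['R'].T@c['t']
ray=np.c_[(u-c['cx'])/c['fx'],(v-c['cy'])/c['fy'],np.ones(len(u))]@c['R']
X=C+ray*((zp-C[2])/ray[:,2])[:,None]
r=cv2.minAreaRect(X[:,:2].astype(np.float32));print('plate',r)
# same via scene
t=cv2.imread('pics/scene0.png');D=cloud('scene',np.load('pics/scene0.npy'))
hsv=cv2.cvtColor(t,cv2.COLOR_BGR2HSV)
m=(hsv[...,0]>55)&(hsv[...,0]<95)&(hsv[...,1]>70);m[:,:295]=0;m[:,390:]=0;m[:130]=0;m[225:]=0
pl=m&(abs(D[...,2]-zp)<8);v,u=np.nonzero(pl)
c=cal('scene');C=-c['R'].T@c['t']
ray=np.c_[(u-c['cx'])/c['fx'],(v-c['cy'])/c['fy'],np.ones(len(u))]@c['R']
X=C+ray*((zp-C[2])/ray[:,2])[:,None]
print('plate scene',cv2.minAreaRect(X[:,:2].astype(np.float32)))
# tilt geometry: grip shift -x, lift L, tilt th (contact of shank side with edge (-15, z=0))
for L in(25,28,30,32):
    o=[]
    for th in(10,20,25,28):
        a=np.radians(th);b=np.array([-np.sin(a),np.cos(a)])
        n=np.array([np.cos(a),np.sin(a)])
        def f(d):
            g=np.array([-d,32+L]); e=np.array([-15.,0])-g
            s=-(e@b)-32; return -(e@n)-(13-s*3.5/50)  # side -n
        d=brentq(f,-10,60); g=np.array([-d,32+L]); tip=g-82*b+n*9.5
        o.append((th,round(d,1),tip.round(1)))
    print(L,o)
E
```

```text
plate z 20.091011326086935 1250
plate ((590.2413940429688, 257.95147705078125), (165.06594848632812, 145.4427032470703), 19.56246566772461)
plate scene ((596.6881713867188, 256.251708984375), (170.23001098632812, 154.86819458007812), 17.965543746948242)
25 [(10, 13.5, array([ 10. , -22.1])), (20, 23.7, array([ 13.2, -16.8])), (25, 29.2, array([ 14. , -13.3])), (28, 32.7, array([ 14.2, -10.9]))]
28 [(10, 14.3, array([  9.3, -19.1])), (20, 25.1, array([ 11.9, -13.8])), (25, 30.9, array([ 12.4, -10.3])), (28, 34.6, array([12.3, -7.9]))]
30 [(10, 14.8, array([  8.8, -17.1])), (20, 26.0, array([ 11. , -11.8])), (25, 32.0, array([11.3, -8.3])), (28, 35.8, array([11.1, -5.9]))]
32 [(10, 15.3, array([  8.3, -15.1])), (20, 26.9, array([10.1, -9.8])), (25, 33.1, array([10.2, -6.3])), (28, 37.1, array([ 9.8, -3.9]))]
```

Request:
{"api": "arm_command", "payload": {
  "steps": [
    [1,[0,0,-4],-0.1],
    [1,[0,0,-4],-0.105],
    [1,[-3.1,2.4,0],0],
    [1,[-3.1,2.4,0],0],
    [1,[-3.1,2.4,0],0]
  ]
}}

```text
clock: 0.52
eef_pos: [206.7, 434.4, 252.1]
eef_rot: [3.141, -0.0, 1.521]
wrist_force: [0.0, 0.2, 0.2]
finger_gap: 93.9
```

Request:
{"api": "arm_command", "payload": {
  "steps": [
    [0.8,[-3.2,2.49,0],0],
    [0.8,[-3.2,2.49,0],0],
    [0.8,[-3.2,2.49,0],0],
    [0.8,[-3.2,2.49,0],0],
    [0.8,[-3.2,2.49,0],0]
  ]
}}

```text
clock: 0.93
eef_pos: [323.0, 267.6, 252.1]
eef_rot: [3.142, -0.0, 1.52]
wrist_force: [1.0, 1.3, -0.2]
finger_gap: 75.0
```

Request:
{"api": "arm_command", "payload": {
  "steps": [
    [0.8,[-3.2,2.49,0],0],
    [0.8,[-3.2,2.49,0],0],
    [0.8,[-3.2,2.49,0],0],
    [0.8,[-3.2,2.49,0],0],
    [0.8,[-3.2,2.49,0],0]
  ]
}}

```text
clock: 1.35
eef_pos: [439.4, 101.3, 252.1]
eef_rot: [3.142, -0.0, 1.52]
wrist_force: [0.1, 1.3, -0.2]
finger_gap: 74.9
```

Request:
{"api": "arm_command", "payload": {
  "steps": [
    [0.8,[-3.2,2.49,0],0],
    [0.8,[-3.2,2.49,0],0],
    [0.8,[-3.2,2.49,0],0],
    [0.8,[-3.2,2.49,0],0],
    [0.8,[-3.2,2.49,0],0]
  ]
}}

```text
clock: 1.77
eef_pos: [555.7, -64.8, 251.8]
eef_rot: [-3.141, -0.0, 1.52]
wrist_force: [-0.7, 0.7, 0.7]
finger_gap: 75.4
```

Request:
{"api": "arm_command", "payload": {
  "steps": [
    [0.8,[-3.1,2.4,1.0],0],
    [0.8,[0,0,3],0],
    [0.8,[0,0,3],0],
    [0.8,[0,0,2],0],
    [0.8,[0,0,0],0]
  ]
}}

```text
clock: 2.18
eef_pos: [575.4, -94.7, 157.3]
eef_rot: [-3.134, -0.001, 1.52]
wrist_force: [-0.7, -0.4, 0.4]
finger_gap: 75.0
```

```bash
python3 - <<'E'
from h import *
s=manip.read_state();print(s['clock'],s['eef_pos'],s['eef_rot'],s['joints'])
im=[]
for n in ["scene","top"]:
    p,d=manip.camera(n); p=cv2.cvtColor(p,cv2.COLOR_RGB2BGR);cv2.imwrite(f"pics/{n}1.png",p); np.save(f"pics/{n}1.npy",d)
    x,y=(130,120) if n=="scene" else (230,150)
    im.append(cv2.resize(p[y:y+140,x:x+140],(400,400),interpolation=2))
cv2.imwrite('pics/c3.png',np.hstack(im))
E
```

```text
2.1833 [575.38368798 -94.73032838 157.34048096] [-3.13403812e+00 -1.37341659e-03  1.51955877e+00] [-2.26001095e-01  3.90578454e-01  1.43457755e+00  4.01386161e-05
  1.32411491e+00 -1.74557501e+00]
```

View pics/c3.png

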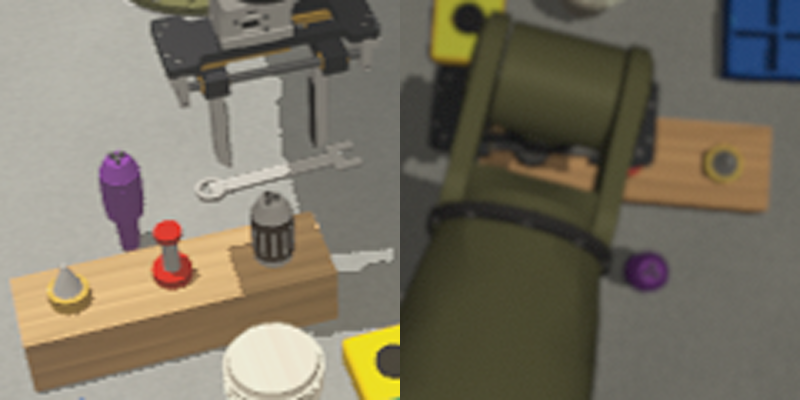

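The gripper hangs over the chuck: fingers at crop (222,165) and (315,140), chuck's front at (268,195), and the jaws are aligned with the rack. I'll correct a few mm and lower.

Request:
{"api": "arm_command", "payload": {
  "steps": [
    [0.8,[-0.35,0.35,0],0],
    [0.8,[0,0,2],0],
    [0.8,[0,0,2],0],
    [0.8,[0,0,2],0],
    [0.8,[0,0,0],0]
  ]
}}

```text
clock: 2.7
eef_pos: [580.0, -98.5, 100.2]
eef_rot: [-3.139, -0.0, 1.52]
wrist_force: [-0.5, -0.8, -0.6]
finger_gap: 75.3
```

```bash
python3 - <<'E'
from h import *
s=manip.read_state();print(s['clock'],s['eef_pos'],s['eef_rot'],s['wrist_force'])
p,d=manip.camera("scene"); p=cv2.cvtColor(p,cv2.COLOR_RGB2BGR)
crop(p,180,140,270,240,6,'pics/c4.png')
E
```

```text
2.7 [579.97162042 -98.53566294 100.23240862] [-3.13871642e+00 -4.83077515e-04  1.52014945e+00] [-0.54303476 -0.7606231  -0.6390136 ]
```

View pics/c4.png

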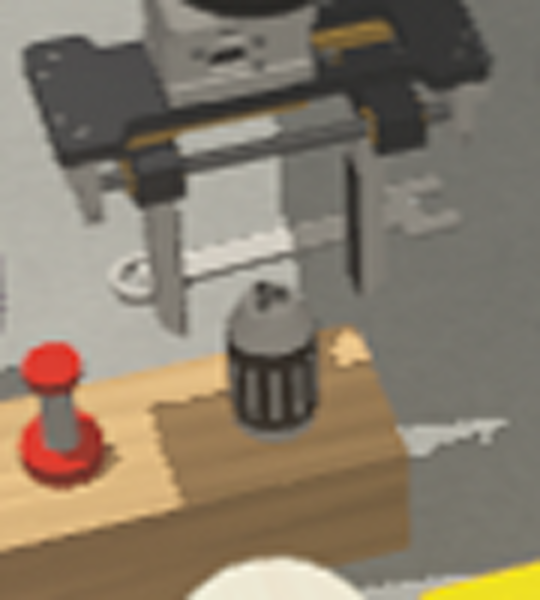

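```bash
python3 - <<'E'
from h import *
for X in [(580,-98.5,100),(578.8,-98.5,140),(578.8,-98.5,135),(578.8,-98.5,65)]:
    u=proj("scene",X); print(X,u,((u-[180,140])*6).round())
y=1.52
for s in(-1,1):
    X=np.array([580,-98.5,100])+s*37.5*np.array([np.cos(y),np.sin(y),0]); print(((proj("scene",X)-[180,140])*6).round())
p,d=manip.camera("scene"); P=cloud("scene",d)
for (cx,cy) in [(175,320),(170,300),(360,285),(365,250)]:
    u,v=180+cx//6,140+cy//6; print((cx,cy),P[v-1:v+2,u-1:u+2].reshape(-1,3).round(0)[[0,4,8]].tolist())
p=cv2.cvtColor(p,cv2.COLOR_RGB2BGR);crop(p,180,140,270,240,6,'pics/c5.png')
E
```

```text
(580, -98.5, 100) [225.22675348 199.35443922] [271. 356.]
(578.8, -98.5, 140) [224.52963773 188.1879091 ] [267. 289.]
(578.8, -98.5, 135) [224.59971659 189.57238242] [268. 297.]
(578.8, -98.5, 65) [225.54104479 208.16919847] [273. 409.]
[188. 375.]
[353. 337.]
(175, 320) [[587.0, -145.0, 151.0], [585.0, -142.0, 144.0], [588.0, -141.0, 143.0]]
(170, 300) [[588.0, -147.0, 163.0], [587.0, -145.0, 157.0], [590.0, -143.0, 155.0]]
(360, 285) [[590.0, -63.0, 146.0], [591.0, -61.0, 142.0], [458.0, -11.0, -0.0]]
(365, 250) [[590.0, -63.0, 167.0], [591.0, -60.0, 163.0], [594.0, -59.0, 162.0]]
```

View pics/c5.png

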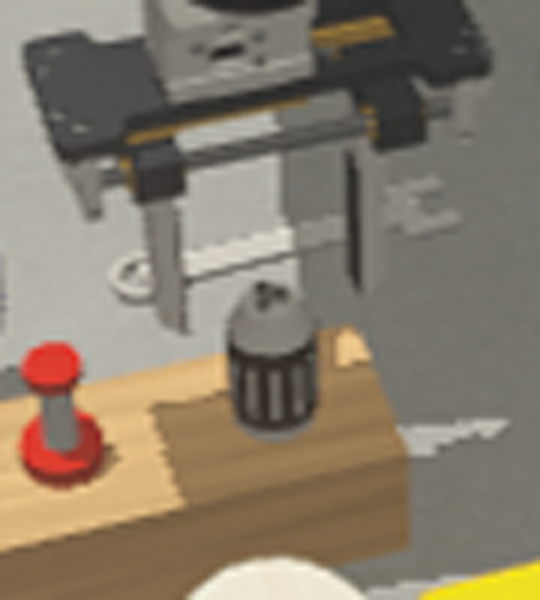

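```bash
python3 - <<'E'
from h import *
p,d=manip.camera("scene"); P=cloud("scene",d); s=manip.read_state();print(s['clock'],s['eef_pos'])
def show(P,c,name):
    Q=P.reshape(-1,3); k=(abs(Q[:,0]-c[0])<45)&(abs(Q[:,1]-c[1])<70)&(Q[:,2]>72)
    Q=Q[k]
    for lo in range(70,int(c[2])+140,8):
        q=Q[(Q[:,2]>=lo)&(Q[:,2]<lo+8)]
        l=q[q[:,1]<c[1]-28];r=q[q[:,1]>c[1]+28]
        print(name,lo,len(l),l.mean(0).round(0) if len(l) else '',len(r),r.mean(0).round(0) if len(r) else '')
show(P,s['eef_pos'],'now')
P1=cloud("scene",np.load('pics/scene1.npy'));show(P1,(575,-95,157),'prev')
E
```

```text
2.85 [581.71971607 -98.89851788 104.28543487]
now 70 0  0 
now 78 0  0 
now 86 0  0 
now 94 0  0 
now 102 0  0 
now 110 0  0 
now 118 0  0 
now 126 0  0 
now 134 4 [ 587. -143.  141.] 5 [587. -62. 140.]
now 142 11 [ 586. -145.  146.] 12 [588. -60. 146.]
now 150 15 [ 584. -146.  155.] 17 [587. -59. 153.]
now 158 14 [ 585. -146.  162.] 15 [589. -58. 162.]
now 166 13 [ 585. -147.  170.] 17 [589. -59. 170.]
now 174 13 [ 586. -145.  179.] 15 [588. -60. 178.]
now 182 15 [ 586. -146.  186.] 17 [590. -58. 186.]
now 190 15 [ 585. -146.  195.] 17 [588. -59. 194.]
now 198 14 [ 585. -146.  201.] 15 [589. -59. 202.]
now 206 11 [ 588. -146.  209.] 16 [587. -58. 209.]
now 214 7 [ 588. -147.  215.] 16 [590. -59. 217.]
now 222 0  4 [591. -61. 226.]
now 230 1 [ 574. -161.  233.] 7 [587. -56. 235.]
now 238 24 [ 608. -151.  243.] 30 [608. -51. 242.]
prev 70 0  0 
prev 78 0  0 
prev 86 0  0 
prev 94 0  0 
prev 102 0  0 
prev 110 0  0 
prev 118 0  0 
prev 126 0  0 
prev 134 0  0 
prev 142 0  0 
prev 150 0  0 
prev 158 0  0 
prev 166 0  0 
prev 174 0  0 
prev 182 1 [ 579. -137.  189.] 0 
prev 190 7 [ 580. -138.  196.] 8 [582. -57. 195.]
prev 198 12 [ 580. -142.  202.] 14 [583. -55. 202.]
prev 206 14 [ 581. -142.  211.] 12 [585. -55. 211.]
prev 214 12 [ 580. -143.  218.] 16 [584. -56. 218.]
prev 222 18 [ 580. -142.  226.] 16 [583. -56. 227.]
prev 230 16 [ 579. -142.  234.] 12 [585. -55. 235.]
prev 238 16 [ 580. -141.  242.] 14 [585. -55. 242.]
prev 246 15 [ 581. -143.  250.] 16 [585. -56. 250.]
prev 254 16 [ 580. -143.  258.] 21 [581. -56. 258.]
prev 262 13 [ 582. -142.  266.] 15 [584. -54. 266.]
prev 270 3 [ 582. -143.  271.] 9 [584. -55. 272.]
prev 278 0  6 [587. -57. 281.]
prev 286 6 [ 593. -152.  292.] 12 [594. -45. 292.]
prev 294 32 [ 604. -150.  299.] 41 [605. -46. 298.]
```

```bash
python3 - <<'E'
from h import *
s=manip.read_state();print(s['clock'],s['eef_pos'],s['joints'],s['qd'].round(4),s['wrist_force'],s['effort'].round(1))
for n in("scene","top"):
    P=cloud(n,np.load(f'pics/{n}0.npy')).reshape(-1,3)
    k=(abs(P[:,0]-139)<90)&(abs(P[:,1]-532)<90)&(P[:,2]>60)&(P[:,2]<340);Q=P[k]
    print(n,len(Q))
    for lo in range(60,330,10):
        q=Q[(Q[:,2]>=lo)&(Q[:,2]<lo+10)]
        if len(q):print(lo,len(q),q.mean(0).round(0),q.min(0).round(0),q.max(0).round(0))
E
```

```text
2.85 [581.71971607 -98.89851788 104.28543487] [-2.30448565e-01  4.47348673e-01  1.48225420e+00 -3.85703717e-05
  1.20938109e+00 -1.75049554e+00] [ 0.0018 -0.0099 -0.0015 -0.0004 -0.0054  0.0003] [ 0.11303369  0.52290917 -0.23335491] [ -0.  -58.  -32.4  -0.    0.   -0. ]
scene 710
200 5 [151. 557. 208.] [132. 481. 207.] [161. 579. 209.]
210 23 [146. 532. 217.] [122. 469. 210.] [164. 582. 220.]
220 30 [140. 523. 225.] [110. 468. 220.] [165. 586. 230.]
230 26 [145. 530. 236.] [118. 469. 231.] [167. 586. 240.]
240 31 [145. 535. 245.] [119. 468. 240.] [163. 586. 250.]
250 29 [142. 524. 255.] [115. 467. 250.] [163. 586. 260.]
260 31 [145. 532. 265.] [114. 471. 260.] [165. 586. 270.]
270 30 [143. 522. 275.] [117. 467. 270.] [166. 582. 280.]
280 28 [145. 526. 285.] [114. 469. 280.] [168. 588. 290.]
290 21 [151. 551. 294.] [124. 467. 290.] [168. 582. 299.]
300 36 [144. 506. 306.] [ 83. 444. 300.] [191. 595. 310.]
310 143 [161. 520. 316.] [ 88. 444. 310.] [193. 599. 320.]
320 131 [162. 525. 325.] [ 88. 442. 320.] [192. 606. 330.]
top 214
200 2 [134. 483. 207.] [134. 483. 204.] [135. 484. 210.]
210 13 [129. 477. 218.] [118. 473. 215.] [135. 484. 220.]
220 21 [128. 476. 225.] [116. 473. 220.] [135. 483. 229.]
230 20 [129. 477. 235.] [120. 472. 230.] [135. 482. 240.]
240 18 [131. 476. 244.] [125. 472. 240.] [136. 483. 249.]
250 2 [132. 472. 253.] [131. 472. 251.] [132. 472. 255.]
300 13 [150. 452. 307.] [142. 446. 301.] [156. 467. 310.]
310 50 [154. 469. 316.] [147. 445. 310.] [159. 494. 320.]
320 64 [153. 469. 325.] [148. 446. 320.] [160. 492. 329.]
```

The open fingertips show at z≈137 in the depth, while the reported TCP z is 104. At the start they showed at 207 against 172. So the reported height reads about 34 mm low, and the gripper body's height agrees with the cameras. I'll trust the cameras: going down about 54 mm should put the tips at z≈82, and then I'll look again.

Request:
{"api": "arm_command", "payload": {
  "steps": [
    [0.8,[0,0,1.4],0],
    [0.8,[0,0,1.4],0],
    [0.8,[0,0,1.3],0],
    [0.8,[0,0,1.2],0],
    [0.8,[0,0,0],0]
  ]
}}

```text
clock: 3.27
eef_pos: [580.4, -98.6, 48.3]
eef_rot: [-3.14, -0.0, 1.52]
wrist_force: [-0.7, 0.1, -0.5]
finger_gap: 75.4
```

```bash
cat > tips.py <<'E'
from h import *
import sys
s=manip.read_state();c=s['eef_pos'];print(s['clock'],c,s['eef_rot'],s['wrist_force'].round(1),s['finger_gap'])
p,d=manip.camera("scene"); P=cloud("scene",d)
np.save('pics/last.npy',d)
p=cv2.cvtColor(p,cv2.COLOR_RGB2BGR);cv2.imwrite('pics/'+sys.argv[1]+'_full.png',p)
x0,y0,w=int(sys.argv[2]),int(sys.argv[3]),int(sys.argv[4])
crop(p,x0,y0,x0+w,y0+w,600/w,'pics/'+sys.argv[1]+'.png')
E
python3 tips.py d1 180 140 90
```

```text
3.2667 [580.40283129 -98.59379023  48.32492257] [-3.14041583e+00 -1.97514461e-04  1.52005943e+00] [-0.7  0.1 -0.5] 75.37339903868568
```

View pics/d1.png

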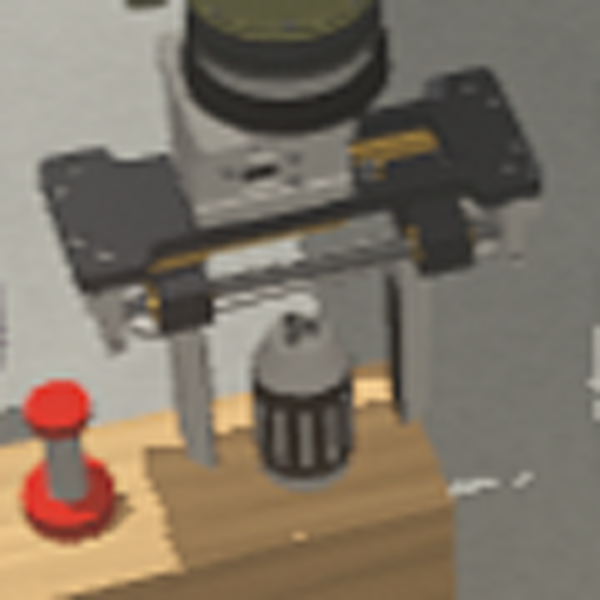

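Fingertips straddle the sleeve, at crop (213,465) and (412,420), just above the rack top and level with the sleeve's middle. I'll close gently.

Request:
{"api": "arm_command", "payload": {
  "steps": [
    [0,[0,0,0],0],
    [0,[0,0,0],0],
    [0,[0,0,0],0],
    [0,[0,0,0],0]
  ],
  "force": 15
}}

```text
clock: 3.65
eef_pos: [581.0, -98.7, 49.8]
eef_rot: [3.141, 0.0, 1.52]
wrist_force: [0.1, -0.0, -0.2]
finger_gap: 51.8
```

```bash
python3 tips.py d2 180 140 90
```

```text
3.65 [581.00470269 -98.74885981  49.81358783] [3.14065832e+00 2.06972345e-04 1.51996480e+00] [ 0.1 -0.  -0.2] 51.75823185582726
```

View pics/d2.png

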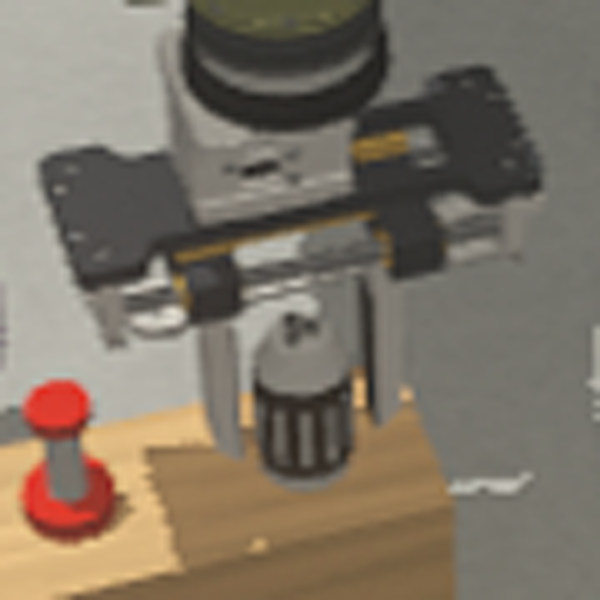

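Request:
{"api": "arm_command", "payload": {
  "steps": [
    [0,[0,0,0],0],
    [0,[0,0,0],0],
    [0,[0,0,0],0],
    [0,[0,0,0],0]
  ],
  "force": 15
}}

```text
clock: 4.03
eef_pos: [580.8, -98.6, 49.4]
eef_rot: [3.141, 0.0, 1.52]
wrist_force: [-0.1, 1.6, 2.9]
finger_gap: 38.8
```

```bash
python3 tips.py d3 180 140 90
```

```text
4.0333 [580.80675355 -98.6226505   49.37049238] [3.14132181e+00 7.02105633e-06 1.52004654e+00] [-0.1  1.6  2.9] 38.81920611544763
```

View pics/d3.png

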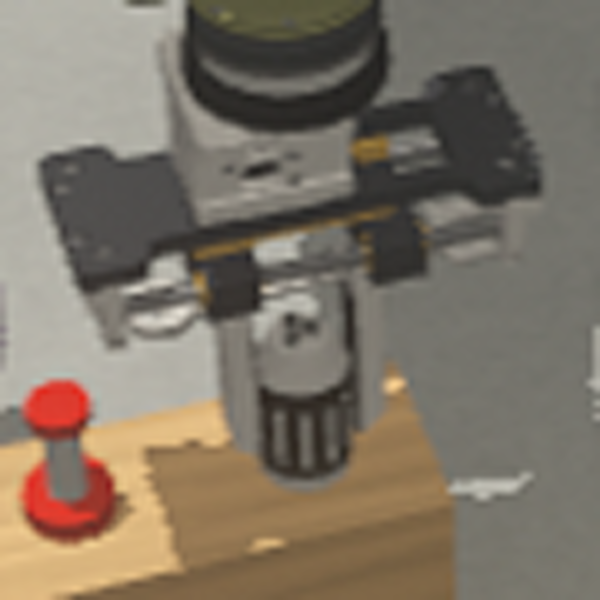

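Gripped, with a gap of 38.8 mm. Moves can't tilt the tool, so I'll pivot the chuck 25° between the pads. I'll lift it 28 mm with the shank tip still in its hole, then pull it towards the robot so the hole's edge swings the shank.

Request:
{"api": "arm_command", "payload": {
  "steps": [
    [0,[0,0,-0.9],0],
    [0,[0,0,-1.0],0],
    [0,[0,0,-0.9],0],
    [0,[0,0,0],0]
  ],
  "force": 15
}}

```text
clock: 4.42
eef_pos: [581.7, -98.9, 79.7]
eef_rot: [3.138, 0.001, 1.52]
wrist_force: [0.8, 0.4, -1.7]
finger_gap: 38.6
```

Request:
{"api": "arm_command", "payload": {
  "steps": [
    [0,[0,-0.4,0],0],
    [0,[0,-0.4,0],0],
    [0,[0,-0.4,0],0],
    [0,[0,-0.4,0],0],
    [0,[0,0,0],0]
  ]
}}

```text
clock: 4.83
eef_pos: [564.2, -97.8, 77.2]
eef_rot: [3.141, 0.0, 1.52]
wrist_force: [1.4, -0.6, -2.4]
finger_gap: 38.2
```

```bash
python3 tips.py d4 180 140 90
```

```text
4.8333 [564.17287771 -97.82117156  77.19594379] [3.14143095e+00 4.19013161e-05 1.51992299e+00] [ 1.4 -0.6 -2.4] 38.24438402028832
```

View pics/d4.png

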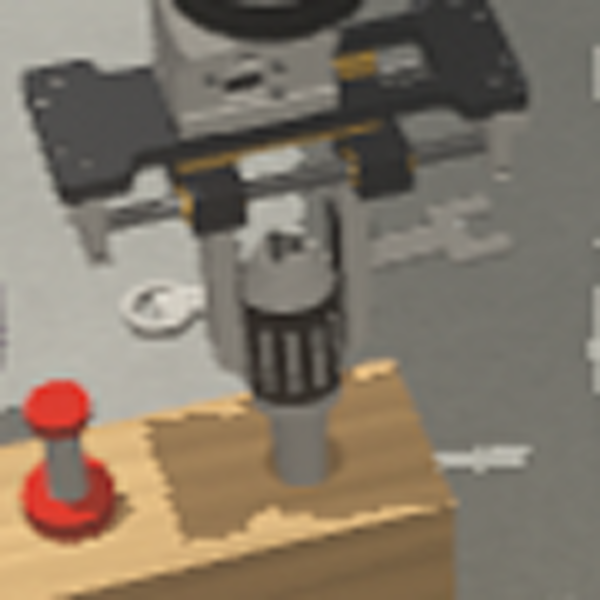

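The chuck is lifted and pivoting: the shank enters the hole at (305,480) and leans towards the camera, with under 3 N at the wrist. I'll carry on.

Request:
{"api": "arm_command", "payload": {
  "steps": [
    [0,[0,-0.4,0],0],
    [0,[0,-0.4,0],0],
    [0,[0,-0.4,0],0],
    [0,[0,-0.4,0],0],
    [0,[0,0,0],0]
  ]
}}

```text
clock: 5.3
eef_pos: [547.9, -96.9, 76.9]
eef_rot: [-3.141, -0.0, 1.52]
wrist_force: [1.0, -0.2, -3.3]
finger_gap: 38.6
```

```bash
python3 tips.py d5 180 140 90; cat > ax.py <<'E'
from h import *
from scipy.optimize import least_squares
# fit chuck axis in last scene depth: sleeve cylinder r=20 & shank cone, near the tool
import sys
s=manip.read_state();c=s['eef_pos'];yaw=s['eef_rot'][2]
tz=34+19
g=np.array([c[0],c[1],c[2]+tz]) # grasp est
ty=np.array([np.sin(yaw),-np.cos(yaw),0]);tx=np.array([np.cos(yaw),np.sin(yaw),0])
srcs=[n.split(':') for n in sys.argv[1:]] or [["scene","pics/last.npy"]]
Q=np.vstack([cloud(n,np.load(f)).reshape(-1,3) for n,f in srcs])
th0=np.radians(25)
p0=[0,0,th0]
def b_of(th,ph=0): 
    b=-np.sin(th)*ty+np.cos(th)*np.array([0,0,1])+np.sin(ph)*tx; return b/np.linalg.norm(b)
p=np.array([0.,0.,th0])
for it in range(8):
    b=b_of(p[2]); o=g+p[0]*ty+p[1]*np.array([0,0,1])
    # p0: shift along ty; p1: unused for cylinder (along axis), keep 0
    r=Q-o;h=r@b;lat=np.abs(r@tx); rad=np.linalg.norm(r-np.outer(h,b),axis=1)
    hs=-36 # shoulder from grasp along axis (approx)
    k1=(h>hs+3)&(h<hs+55)&(lat<17.0)&(abs(rad-20)<6)
    k2=(h>hs-22)&(h<hs-4)&(abs(rad-12.3)<6)
    A=Q[k1];B=Q[k2]
    def f(q):
        b=b_of(q[2],q[3]);o=g+q[0]*ty+q[1]*tx
        r=A-o;e1=np.linalg.norm(r-np.outer(r@b,b),axis=1)-20
        r=B-o;h=r@b;e2=np.linalg.norm(r-np.outer(h,b),axis=1)-(13+(h-hs)*0.07)
        return np.r_[e1,e2]
    R=least_squares(f,[p[0],0,p[2],0],loss='soft_l1',f_scale=2.)
    p=np.array([R.x[0],R.x[1],R.x[2]])
    p[1]=0
print('tilt deg',np.degrees(R.x[2]),'side',np.degrees(R.x[3]),'off ty,tx',R.x[:2],len(A),len(B),'res',abs(R.fun).mean())
E
python3 ax.py
```

```text
5.3 [547.87031675 -96.91609662  76.92895814] [-3.14073294e+00 -1.34274801e-04  1.51992000e+00] [ 1.  -0.2 -3.3] 38.64879482829424
tilt deg 15.39565899805929 side 0.7763477624266881 off ty,tx [ 3.31789827 -1.8189545 ] 215 44 res 1.5801499033598805
```

View pics/d5.png

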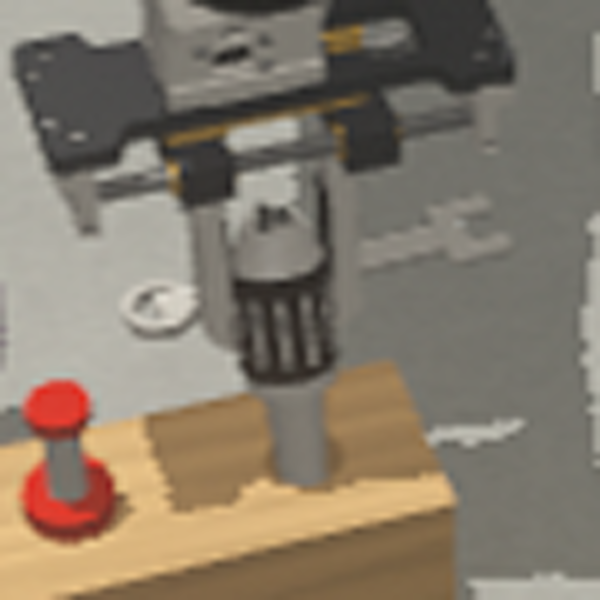

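```bash
cat > ov.py <<'E'
from h import *
import sys
# ov.py img out x0 y0 w tilt offty hg   : overlay model of the chuck
img,out=sys.argv[1:3];x0,y0,w=map(int,sys.argv[3:6]);th,off,hg=map(float,sys.argv[6:9])
offx=float(sys.argv[9]) if len(sys.argv)>9 else 0
s=manip.read_state();c=s['eef_pos'];yaw=s['eef_rot'][2]
ty=np.array([np.sin(yaw),-np.cos(yaw),0]);tx=np.array([np.cos(yaw),np.sin(yaw),0]);ez=np.array([0,0,1.])
a=np.radians(th);b=-np.sin(a)*ty+np.cos(a)*ez;n=np.cross(b,tx)
g=c+ez*53+ty*off+tx*offx; S=g-hg*b
im=cv2.imread(img)[y0:y0+w,x0:x0+w];f=600/w;im=cv2.resize(im,(600,600),interpolation=2)
def circ(h,r,col):
    P=[S+h*b+r*(np.cos(t)*tx+np.sin(t)*n) for t in np.linspace(0,2*np.pi,40)]
    q=np.array([(proj("scene",X)-[x0,y0]+.5)*f for X in P]).astype(int);cv2.polylines(im,[q],True,col,1)
circ(0,19,(0,0,255));circ(8,20,(0,255,255));circ(55,20,(0,255,255));circ(70,12,(0,255,0));circ(-20,11.6,(255,0,0));circ(-48,10,(255,0,0))
cv2.imwrite(out,im);print('shoulder',S.round(1),'axis',b.round(3))
E
python3 ov.py pics/d5_full.png pics/o1.png 180 140 90 20 2 37
python3 ov.py pics/d5_full.png pics/o2.png 180 140 90 26 0 37
```

```text
shoulder [562.8 -97.7  95.2] axis [-0.342  0.017  0.94 ]
shoulder [564.3 -97.8  96.7] axis [-0.438  0.022  0.899]
```

View pics/o1.png

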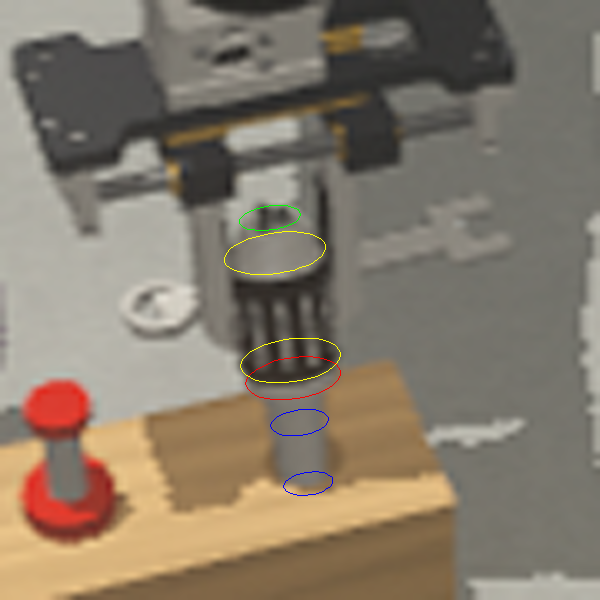

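View pics/o2.png

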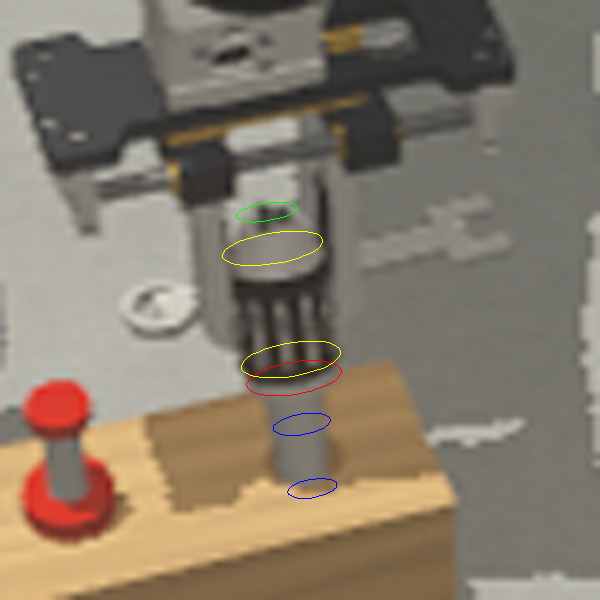

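```bash
cat > ax2.py <<'E'
from h import *
import sys
from scipy.optimize import least_squares
s=manip.read_state();c=s['eef_pos'];yaw=s['eef_rot'][2]
ty=np.array([np.sin(yaw),-np.cos(yaw),0]);tx=np.array([np.cos(yaw),np.sin(yaw),0]);ez=np.array([0,0,1.])
g=c+53*ez
Q=cloud("scene",np.load('pics/last.npy')).reshape(-1,3)-g
q=np.c_[Q@tx,Q@ty,Q[:,2]]
zmin=float(sys.argv[1])-g[2] if len(sys.argv)>1 else -90
k=(abs(q[:,0])<16)&(abs(q[:,1])<60)&(q[:,2]>zmin)&(q[:,2]<40);q=q[k]
# profile radius vs h from shoulder
hp=[-50,-46,0,0.01,7.9,8,55,56,70];rp=[9,9.9,13,19,19,20,20,18.5,12]
def f(p):
    a=p[2];b=np.array([0,-np.sin(a),np.cos(a)]);S=np.array([p[1],p[0],0])-p[3]*b
    r=q-S;h=r@b;rad=np.linalg.norm(r-np.outer(h,b),axis=1)
    e=rad-np.interp(h,hp,rp); return e,h
best=None
for a0 in(5,12,20,28):
    R=least_squares(lambda p:f(p)[0],[0,0,np.radians(a0),36],loss='cauchy',f_scale=1.5)
    if best is None or R.cost<best.cost:best=R
e,h=f(best.x);p=best.x
print('tilt',np.degrees(p[2]).round(1),'offty',p[0].round(1),'offtx',p[1].round(1),'hg',p[3].round(1),'inl',(abs(e)<4).sum(),len(e),abs(e[abs(e)<4]).mean())
b=-np.sin(p[2])*ty+np.cos(p[2])*ez
print('shoulder',(g+p[0]*ty+p[1]*tx-p[3]*b).round(1),'axis',b.round(3))
for lo in range(-50,75,8):
    k=(h>=lo)&(h<lo+8)&(abs(e)<5)
    if k.sum()>3: print(lo,k.sum(),e[k].mean().round(1),end=' | ')
E
python3 ax2.py 70
```

```text
tilt 15.5 offty 3.5 offtx -2.3 hg 37.8 inl 341 380 1.4641687754843682
shoulder [561.6 -99.9  93.5] axis [-0.266  0.014  0.964]
-26 19 -0.1 | -18 19 -0.5 | -10 18 0.2 | -2 21 -0.6 | 6 25 -0.4 | 14 33 -0.7 | 22 26 0.4 | 30 30 0.1 | 38 33 -0.0 | 46 31 -0.1 | 54 41 0.1 | 62 43 -0.7 | 70 17 -2.5 |
```

```bash
sed -e "s#^s=manip.*#c=np.array([579,-98.5,49.]);yaw=1.52#" -e "s#pics/last.npy#pics/scene0.npy#" ax2.py > ax0.py; python3 ax0.py 68; echo; sed -i "s#pics/scene0.npy#pics/scene1.npy#" ax0.py; python3 ax0.py 68
python3 - <<'E'
from h import *
# rack line check from scene depth and rack edges
D=cloud('scene',np.load('pics/scene0.npy')).reshape(-1,3)
k=(abs(D[:,2]-65)<4)&(abs(D[:,0]-575)<60)&(D[:,1]<-30)&(D[:,1]>-360)
print(cv2.minAreaRect(D[k][:,:2].astype(np.float32)))
E
```

```text
tilt -0.6 offty -0.2 offtx -1.8 hg 37.9 inl 243 275 1.327616870607845
shoulder [ 578.2 -100.2   64.1] axis [ 0.011 -0.001  1.   ]
-2 7 0.3 | 6 15 -0.4 | 14 23 -0.5 | 22 25 0.2 | 30 22 0.2 | 38 23 0.3 | 46 26 -0.7 | 54 37 0.3 | 62 46 0.1 | 70 30 -1.6 | 
tilt -0.3 offty -0.3 offtx -1.9 hg 36.7 inl 239 278 1.2941620331957915
shoulder [ 578.4 -100.4   65.3] axis [ 0.005 -0.     1.   ]
-2 13 0.6 | 6 19 -0.7 | 14 19 -0.3 | 22 24 -0.0 | 30 21 0.1 | 38 21 0.3 | 46 27 -0.3 | 54 40 0.5 | 62 49 -0.8 | 70 17 -1.0 | ((574.005615234375, -195.44863891601562), (289.81951904296875, 92.32038879394531), 87.22407531738281)
```

Request:
{"api": "arm_command", "payload": {
  "steps": [
    [0,[0,-0.4,0],0],
    [0,[0,-0.4,0],0],
    [0,[0,-0.4,0],0],
    [0,[0,0,0],0]
  ]
}}

```text
clock: 5.68
eef_pos: [536.1, -96.3, 77.2]
eef_rot: [-3.141, -0.0, 1.52]
wrist_force: [2.3, 1.6, -2.3]
finger_gap: 38.9
```

```bash
python3 tips.py d6 180 140 90;python3 ax2.py 70
```

```text
5.6833 [536.07317469 -96.34553715  77.20909526] [-3.14124031e+00 -3.28468706e-05  1.51994152e+00] [ 2.3  1.6 -2.3] 38.87094282632934
tilt 24.1 offty 4.8 offtx -1.8 hg 37.4 inl 366 407 1.4214203848950984
shoulder [556.4 -99.3  96.2] axis [-0.407  0.021  0.913]
-34 16 -0.4 | -26 21 -0.3 | -18 22 -0.1 | -10 22 0.1 | -2 25 0.1 | 6 28 -0.4 | 14 31 0.4 | 22 35 0.0 | 30 26 -0.5 | 38 36 -0.1 | 46 32 0.2 | 54 41 0.3 | 62 42 -0.7 | 70 10 -2.6 |
```

View pics/d6.png

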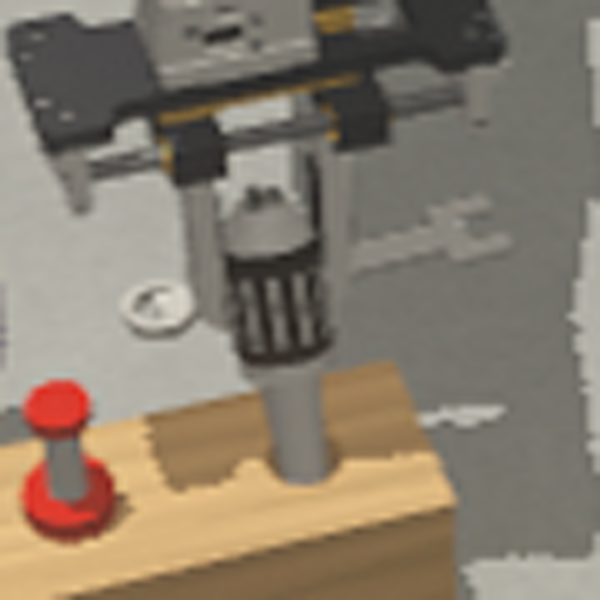

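Tilt is 24.1° by the depth fit, which read −0.6° on the upright chuck. I'll add a touch, grip harder, and draw it out along its own axis.

Request:
{"api": "arm_command", "payload": {
  "steps": [
    [0,[0,-0.12,0],0],
    [0,[0,0,0],0],
    [0,[0,0,0],0]
  ],
  "force": 35
}}

```text
clock: 5.98
eef_pos: [535.7, -96.3, 77.2]
eef_rot: [3.141, 0.0, 1.52]
wrist_force: [3.2, -0.0, -2.2]
finger_gap: 38.1
```

Request:
{"api": "arm_command", "payload": {
  "steps": [
    [0,[0,-0.6,-1.3],0],
    [0,[0,-1.0,-2.2],0],
    [0,[0,-1.0,-2.5],0],
    [0,[0,-0.5,-3.5],0],
    [0,[0,0,-3.5],0]
  ]
}}

```text
clock: 6.4
eef_pos: [503.1, -94.6, 208.2]
eef_rot: [-3.139, -0.0, 1.52]
wrist_force: [0.8, -0.4, -2.0]
finger_gap: 38.3
```

```bash
python3 tips.py d7 170 90 110;python3 ax2.py 70
```

```text
6.4 [503.0574817  -94.57326971 208.2182801 ] [-3.13925537e+00 -2.92648415e-04  1.51988722e+00] [ 0.8 -0.4 -2. ] 38.25947611865068
tilt 24.0 offty 0.4 offtx -1.6 hg 46.1 inl 482 524 1.4306310599893843
shoulder [524.9 -97.8 226.7] axis [-0.407  0.021  0.913]
-50 24 0.0 | -42 19 -0.1 | -34 24 -0.1 | -26 27 0.1 | -18 27 -0.5 | -10 28 0.1 | -2 27 0.1 | 6 38 -0.6 | 14 36 -0.0 | 22 37 0.2 | 30 38 -0.2 | 38 41 -0.4 | 46 36 -0.3 | 54 45 0.3 | 62 47 -0.3 | 70 12 -3.2 |
```

View pics/d7.png

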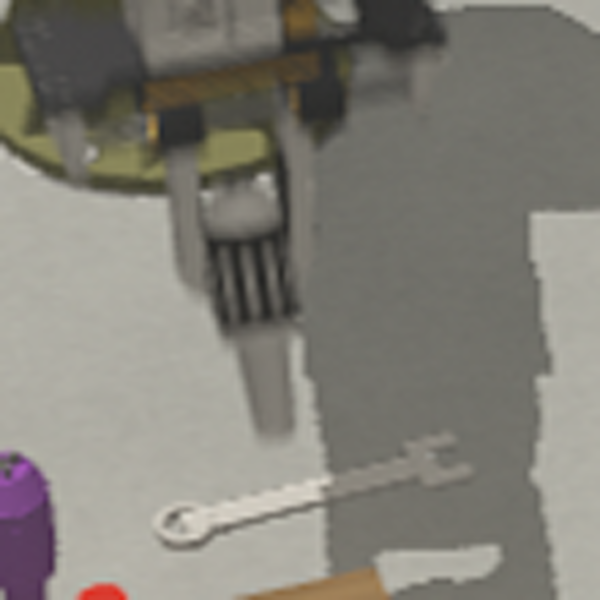

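The chuck is clear of the rack at (250,300) in the crop, tilted 24°, and the other tools are untouched. Now I turn to the bore's azimuth and carry it over.

Request:
{"api": "arm_command", "payload": {
  "steps": [
    [0,[0,0,-0.5],-0.098],
    [0,[0,0,-0.5],-0.098],
    [0,[0,0,-0.5],-0.098],
    [0,[0,0,-0.5],-0.098],
    [0,[2,0.6,0],0]
  ]
}}

```text
clock: 6.87
eef_pos: [503.6, -75.7, 227.6]
eef_rot: [-3.141, 0.001, 1.917]
wrist_force: [0.9, 0.8, -2.2]
finger_gap: 38.3
```

Request:
{"api": "arm_command", "payload": {
  "steps": [
    [0,[3.4,1.03,0],0],
    [0,[3.4,1.03,0],0],
    [0,[3.4,1.03,0],0],
    [0,[3.4,1.03,0],0],
    [0,[3.4,1.03,0],0]
  ]
}}

```text
clock: 7.28
eef_pos: [494.6, 105.1, 227.0]
eef_rot: [-3.141, 0.0, 1.912]
wrist_force: [0.6, -0.2, -2.7]
finger_gap: 38.2
```

Request:
{"api": "arm_command", "payload": {
  "steps": [
    [0,[3.2,0.93,0],0],
    [0,[3.2,0.93,0],0],
    [0,[3.0,0.9,0],0],
    [0,[1.7,0.5,0],0],
    [0,[0,0,0],0]
  ]
}}

```text
clock: 7.7
eef_pos: [488.0, 221.8, 226.5]
eef_rot: [-3.14, -0.0, 1.915]
wrist_force: [-0.7, -0.7, -1.7]
finger_gap: 38.5
```

```bash
python3 tips.py e1 270 80 120;python3 ax2.py 120
python3 - <<'E'
from h import *
p,d=manip.camera("top");np.save('pics/top_e1.npy',d);crop(cv2.cvtColor(p,cv2.COLOR_RGB2BGR),90,130,210,250,5,'pics/e1t.png')
E
```

```text
7.7 [487.95680415 221.82953053 226.54472161] [-3.14030869e+00 -3.69272045e-04  1.91522202e+00] [-0.7 -0.7 -1.7] 38.487988822251566
tilt 23.5 offty 6.2 offtx 0.5 hg 38.8 inl 357 454 1.5116524518212433
shoulder [508.5 228.  244. ] axis [-0.376 -0.135  0.917]
-50 15 0.0 | -42 20 0.6 | -34 18 0.4 | -26 23 1.3 | -18 23 0.0 | -10 25 0.1 | -2 24 -0.6 | 6 20 -0.0 | 14 23 0.4 | 22 32 0.2 | 30 30 -0.2 | 38 29 -0.4 | 46 26 -1.0 | 54 31 0.1 | 62 23 -0.3 | 70 13 -1.2 |
```

View pics/e1.png

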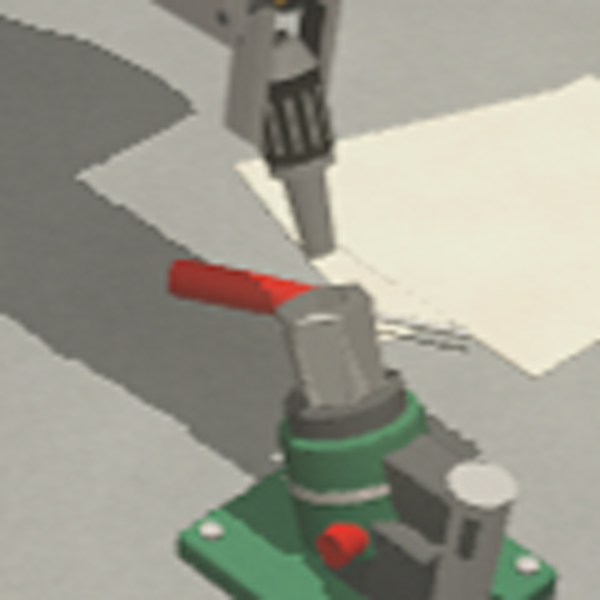

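View pics/e1t.png

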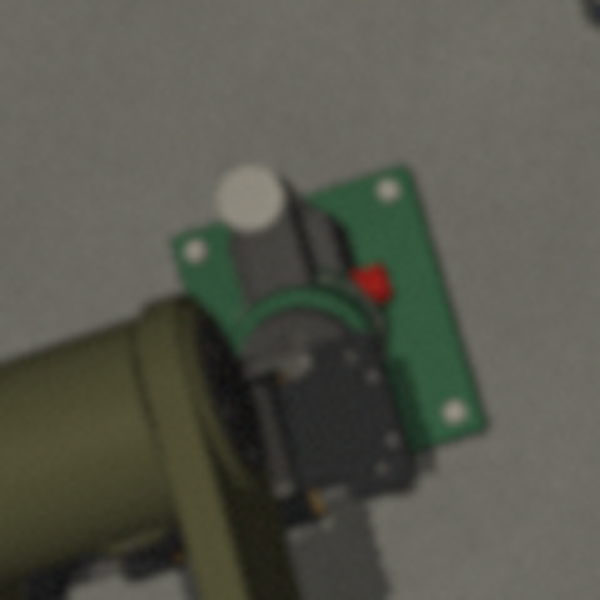

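```bash
cat > ov2.py <<'E'
from h import *
import sys
# overlay nose+chuck target model on scene crop. args: img out x0 y0 w  Mx My Mz az dist
img,out=sys.argv[1:3];x0,y0,w=map(int,sys.argv[3:6]);M=np.array(list(map(float,sys.argv[6:9])));az=float(sys.argv[9]);t=float(sys.argv[10])
T=np.radians(25);a=np.array([np.cos(az)*np.sin(T),np.sin(az)*np.sin(T),np.cos(T)])
u=np.cross(a,[0,0,1]);u/=np.linalg.norm(u);v=np.cross(a,u)
im=cv2.imread(img)[y0:y0+w,x0:x0+w];f=600/w;im=cv2.resize(im,(600,600),interpolation=2)
def circ(h,r,col,n=40):
    P=[M+h*a+r*(np.cos(k)*u+np.sin(k)*v) for k in np.linspace(0,2*np.pi,n+1)]
    q=np.array([(proj("scene",X)-[x0,y0]+.5)*f for X in P]).round().astype(int);cv2.polylines(im,[q],True,col,1)
circ(0,25.3,(0,0,255));circ(-54,25.3,(0,0,255));circ(0,12.5,(0,255,255))
for h,r,c in((0,19,(255,0,0)),(8,20,(255,255,0)),(55,20,(255,255,0)),(-46,10,(255,0,0))): circ(t+h,r,c)
cv2.imwrite(out,im)
E
python3 ov2.py pics/e1_full.png pics/o3.png 270 80 120 537.4 236.5 170 -2.80 80
```

```text
(no output)
```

View pics/o3.png

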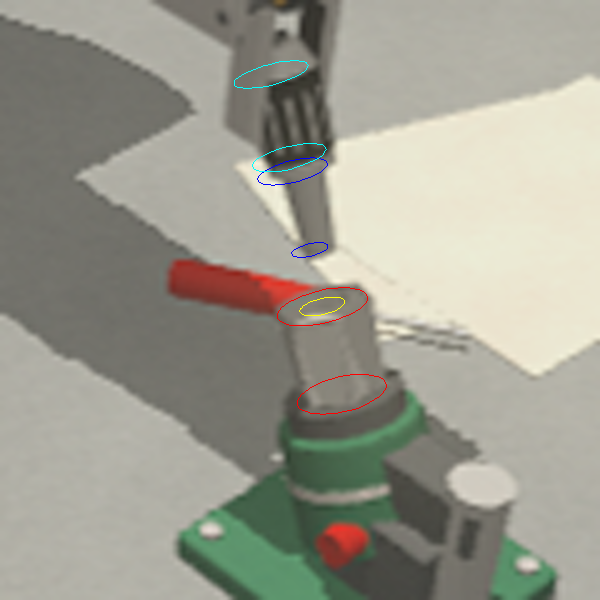

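```bash
python3 - <<'E'
from h import *
for n,(u,v) in (("scene",(334.9,140.3)),("top",(147.6,210.4))):
    c=cal(n);C=-c['R'].T@c['t'];r=np.array([(u-c['cx'])/c['fx'],(v-c['cy'])/c['fy'],1])@c['R']
    print(n,C+r*(170-C[2])/r[2])
S=np.array([508.5,228,244]);az=-2.8;T=np.radians(25);a=np.array([np.cos(az)*np.sin(T),np.sin(az)*np.sin(T),np.cos(T)])
b=np.array([-.376,-.135,.917])
ty=np.array([.942,.335,0]);tx=np.array([-.335,.942,0]);n=np.cross(tx,a)
for M in([537.4,236.5,170],[536.3,238.6,170],[535.2,240.3,169]):
    e=S-M; t=e@a; tip=S-46*b; et=tip-M
    print(M,'dist',t.round(1),'err tx',(e@tx).round(1),'in-plane n',(e@n).round(1),n.round(2),'tip: tx',(et@tx).round(1),'n',(et@n).round(1))
E
```

```text
scene [536.85580565 240.05822539 170.        ]
top [534.73146851 239.14040505 170.        ]
[537.4, 236.5, 170] dist 79.8 err tx 1.7 in-plane n 4.0 [0.85 0.3  0.42] tip: tx 1.7 n 2.8
[536.3, 238.6, 170] dist 79.6 err tx -0.7 in-plane n 4.3 [0.85 0.3  0.42] tip: tx -0.6 n 3.1
[535.2, 240.3, 169] dist 80.3 err tx -2.6 in-plane n 5.2 [0.85 0.3  0.42] tip: tx -2.6 n 4.0
```

The mouth estimates agree at about (536.3, 239.3, 170), and tx is aligned. The chuck sits about 3 mm off, away from the robot, in the tilt plane. I'll correct that and advance 28 mm along the bore axis.

Request:
{"api": "arm_command", "payload": {
  "steps": [
    [0,[0,-0.27,0.13],0],
    [0,[0,0.4,0.86],0],
    [0,[0,0.4,0.86],0],
    [0,[0,0.38,0.82],0],
    [0,[0,0,0],0]
  ]
}}

```text
clock: 8.22
eef_pos: [497.3, 221.5, 197.9]
eef_rot: [-3.138, 0.0, 1.911]
wrist_force: [0.7, 0.1, -2.2]
finger_gap: 38.7
```

```bash
python3 tips.py e2 290 90 90;python3 ax2.py 120
```

```text
8.2167 [497.27441963 221.52021347 197.88520566] [-3.13823532e+00  6.55504590e-05  1.91127639e+00] [ 0.7  0.1 -2.2] 38.69750249847635
tilt 24.8 offty 4.8 offtx -1.4 hg 38.5 inl 326 417 1.3859160018670622
shoulder [517.5 227.3 217. ] axis [-0.395 -0.14   0.908]
-50 21 -0.0 | -42 20 0.1 | -34 22 -0.8 | -26 19 -0.2 | -18 20 0.6 | -10 22 0.2 | -2 19 0.1 | 6 21 -0.2 | 14 23 0.0 | 22 24 0.1 | 30 25 0.1 | 38 23 -0.4 | 46 25 -0.6 | 54 25 0.2 | 62 24 0.3 | 70 5 -1.8 |
```

View pics/e2.png

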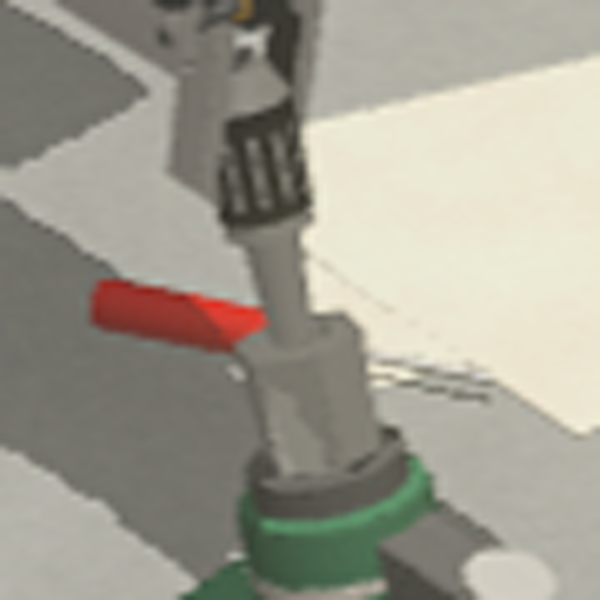

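Request:
{"api": "arm_command", "payload": {
  "steps": [
    [0,[0,0,0],0],
    [0,[0,0,0],0]
  ]
}}

```text
clock: 8.43
eef_pos: [497.5, 222.0, 200.7]
eef_rot: [3.141, 0.0, 1.912]
wrist_force: [-0.4, -1.2, -1.8]
finger_gap: 38.4
```

```bash
python3 tips.py e3 290 90 90;python3 ax2.py 120; python3 ov2.py pics/e3_full.png pics/o4.png 290 90 90 536.8 239.8 170 -2.80 50
```

```text
8.4333 [497.4810476  222.025046   200.70863575] [3.14124282e+00 2.57742072e-05 1.91189087e+00] [-0.4 -1.2 -1.8] 38.443519063804985
tilt 25.1 offty 5.0 offtx -1.6 hg 37.3 inl 333 429 1.3308012807740779
shoulder [517.6 227.5 220. ] axis [-0.4   -0.142  0.906]
-50 16 0.1 | -42 19 -0.4 | -34 21 -0.7 | -26 20 0.6 | -18 25 0.1 | -10 21 0.2 | -2 16 -0.1 | 6 24 0.6 | 14 25 0.4 | 22 21 -0.1 | 30 25 -0.1 | 38 25 0.2 | 46 21 -0.8 | 54 29 -0.0 | 62 29 0.5 | 70 4 -3.4 |
```

View pics/o4.png

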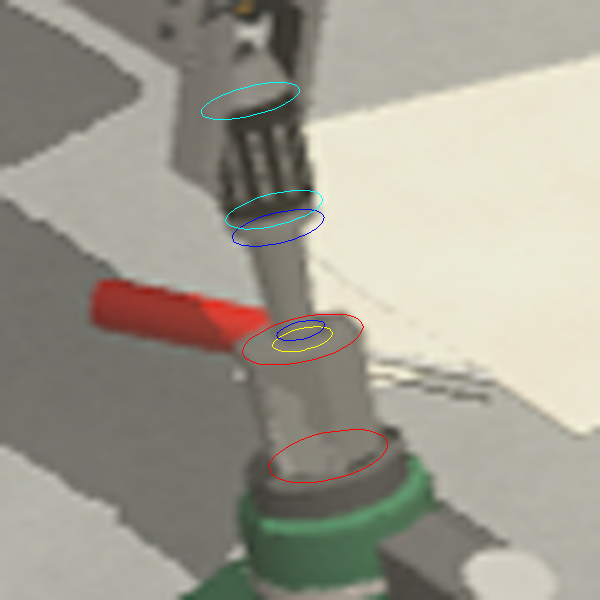

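Request:
{"api": "arm_command", "payload": {
  "steps": [
    [0,[0.35,-0.08,0],0],
    [0,[0,0,0],0],
    [0,[0,0,0],0],
    [0,[0,0,0],0]
  ]
}}

```text
clock: 8.82
eef_pos: [495.4, 225.2, 200.5]
eef_rot: [3.141, 0.0, 1.912]
wrist_force: [-0.1, -0.5, -1.8]
finger_gap: 38.3
```

```bash
python3 tips.py e4 300 100 60;python3 ax2.py 120
```

```text
8.8167 [495.3902516  225.19530002 200.5463961 ] [3.14142909e+00 2.91671910e-05 1.91223835e+00] [-0.1 -0.5 -1.8] 38.265239265879146
tilt 24.2 offty 5.6 offtx -0.9 hg 37.9 inl 330 412 1.3427181415877207
shoulder [515.6 231.4 218.9] axis [-0.386 -0.137  0.912]
-50 14 0.3 | -42 18 0.6 | -34 21 0.2 | -26 24 0.5 | -18 19 0.1 | -10 22 -0.0 | -2 17 -0.0 | 6 20 -0.8 | 14 22 0.1 | 22 21 -0.3 | 30 25 0.3 | 38 23 -0.4 | 46 27 -0.2 | 54 28 0.3 | 62 26 0.1 | 70 9 -0.9 |
```

View pics/e4.png

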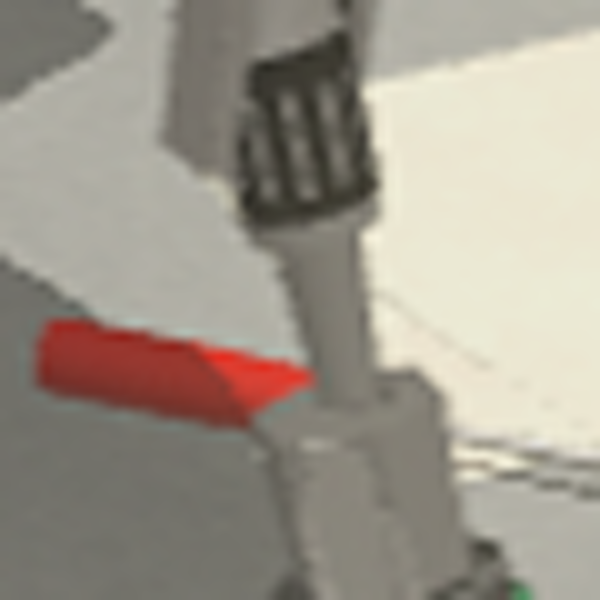

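The tip sits at (350,405) over the mouth centre, about (344,403) in the 10× crop. I'll ease in along the axis and watch the force.

Request:
{"api": "arm_command", "payload": {
  "steps": [
    [0,[0,0.17,0.36],0],
    [0,[0,0.17,0.36],0],
    [0,[0,0.17,0.36],0],
    [0,[0,0.12,0.27],0],
    [0,[0,0,0],0]
  ]
}}

```text
clock: 9.28
eef_pos: [501.3, 227.2, 186.0]
eef_rot: [-3.14, 0.0, 1.912]
wrist_force: [0.6, -1.0, -2.0]
finger_gap: 38.3
```

```bash
python3 tips.py e5 300 100 60;python3 ax2.py 120
```

```text
9.2833 [501.30469384 227.15287836 185.97096603] [-3.14026303e+00  2.50146180e-05  1.91198142e+00] [ 0.6 -1.  -2. ] 38.31350905807345
tilt 25.5 offty 4.9 offtx -1.4 hg 38.1 inl 295 390 1.4267658216054415
shoulder [521.9 233.  205. ] axis [-0.406 -0.144  0.902]
-42 21 2.6 | -34 19 0.2 | -26 25 -0.6 | -18 19 -0.8 | -10 18 -0.6 | -2 19 -0.2 | 6 23 -0.3 | 14 20 -0.6 | 22 24 0.4 | 30 26 0.3 | 38 22 -0.4 | 46 25 -0.2 | 54 26 0.3 | 62 23 0.5 | 70 7 -1.0 |
```

View pics/e5.png

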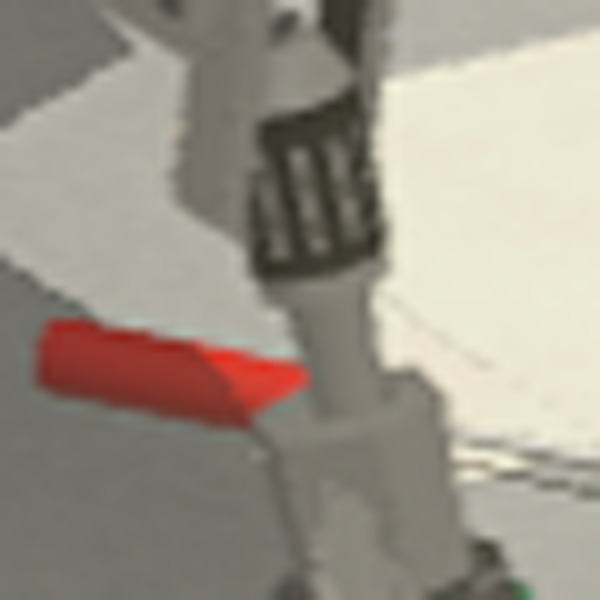

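The tip is inside the bore: the near rim at (350,420) now hides it, with no contact force. Next 15 mm.

Request:
{"api": "arm_command", "payload": {
  "steps": [
    [0,[0,0.17,0.36],0],
    [0,[0,0.17,0.36],0],
    [0,[0,0.17,0.36],0],
    [0,[0,0.12,0.27],0],
    [0,[0,0,0],0]
  ]
}}

```text
clock: 9.75
eef_pos: [507.2, 229.3, 172.5]
eef_rot: [-3.14, -0.0, 1.912]
wrist_force: [-1.8, -0.1, -2.6]
finger_gap: 38.4
```

Request:
{"api": "arm_command", "payload": {
  "steps": [
    [0,[0,0.1,0.22],0],
    [0,[0,0.1,0.22],0],
    [0,[0,0,0],0],
    [0,[0,0,0],0]
  ]
}}

```text
clock: 10.08
eef_pos: [509.1, 230.0, 168.8]
eef_rot: [-3.141, 0.0, 1.912]
wrist_force: [-0.8, 0.3, -3.8]
finger_gap: 38.6
```

```bash
python3 tips.py e6 300 100 60;python3 ax2.py 120
```

```text
10.0833 [509.10661493 229.96819428 168.76511534] [-3.14112200e+00  1.72375369e-05  1.91201515e+00] [-0.8  0.3 -3.8] 38.583995756334524
tilt 34.2 offty 4.7 offtx -1.7 hg 31.8 inl 286 392 1.7759567802749805
shoulder [530.9 235.9 195.7] axis [-0.53  -0.188  0.827]
-50 16 0.9 | -42 16 1.9 | -34 14 2.0 | -26 20 0.5 | -18 14 -0.4 | -10 23 0.8 | -2 19 -1.2 | 6 24 -1.7 | 14 22 -1.0 | 22 24 -1.1 | 30 24 0.9 | 38 22 1.6 | 46 23 0.4 | 54 24 0.7 | 62 10 -1.6 |
```

View pics/e6.png

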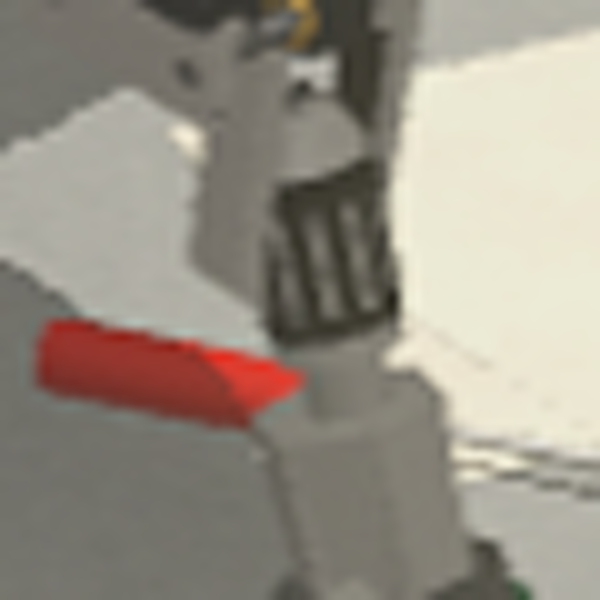

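Request:
{"api": "arm_command", "payload": {
  "steps": [
    [0,[0,0.11,0.24],0],
    [0,[0,0.11,0.24],0],
    [0,[0,0.11,0.24],0],
    [0,[0,0,0],0],
    [0,[0,0,0],0]
  ]
}}

```text
clock: 10.55
eef_pos: [511.8, 231.0, 161.1]
eef_rot: [-3.14, -0.0, 1.912]
wrist_force: [-3.3, -0.5, -5.9]
finger_gap: 38.3
```

```bash
python3 tips.py e7 300 100 60;python3 ax2.py 190
```

```text
10.55 [511.83104977 231.01058941 161.14270401] [-3.13990011e+00 -9.70091065e-05  1.91206547e+00] [-3.3 -0.5 -5.9] 38.34387544631867
tilt 26.2 offty 4.5 offtx -0.9 hg 35.8 inl 189 212 1.467789466961983
shoulder [531.4 236.9 182.1] axis [-0.416 -0.148  0.897]
-2 11 -0.1 | 6 22 -0.1 | 14 23 -0.3 | 22 22 0.5 | 30 21 0.1 | 38 24 -0.1 | 46 22 0.4 | 54 31 0.1 | 62 19 -0.1 | 70 5 -3.1 |
```

View pics/e7.png

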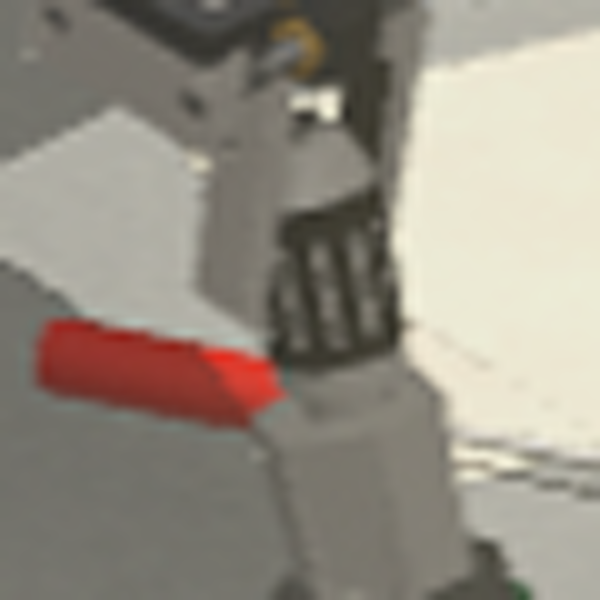

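About 5 N points along −n (towards the robot), so the shank is rubbing the far wall. I'll shift about 1.2 mm that way and continue to the start of the grip.

Request:
{"api": "arm_command", "payload": {
  "steps": [
    [0,[0,-0.1,0.05],0],
    [0,[0,0.11,0.22],0],
    [0,[0,0.11,0.22],0],
    [0,[0,0,0],0],
    [0,[0,0,0],0]
  ]
}}

```text
clock: 11.02
eef_pos: [513.3, 231.5, 156.9]
eef_rot: [-3.141, -0.0, 1.912]
wrist_force: [-3.7, 0.3, -4.8]
finger_gap: 38.2
```

```bash
python3 tips.py e8 300 100 60;python3 ax2.py 186
```

```text
11.0167 [513.31238322 231.53738798 156.90984784] [-3.14138356e+00 -1.65345900e-04  1.91204046e+00] [-3.7  0.3 -4.8] 38.21439006258871
tilt 25.9 offty 4.9 offtx -0.9 hg 36.0 inl 180 205 1.4639915330006397
shoulder [533.  237.6 177.5] axis [-0.412 -0.146  0.899]
-2 8 -0.7 | 6 18 -0.3 | 14 23 -0.2 | 22 17 0.2 | 30 25 0.2 | 38 24 0.4 | 46 21 0.8 | 54 30 -0.3 | 62 21 0.9 |
```

Request:
{"api": "arm_command", "payload": {
  "steps": [
    [0,[0,-0.05,0.02],0],
    [0,[0,0.1,0.21],0],
    [0,[0,0.1,0.21],0],
    [0,[0,0,0],0],
    [0,[0,0,0],0]
  ],
  "force": 60
}}

```text
clock: 11.48
eef_pos: [514.4, 232.0, 153.8]
eef_rot: [-3.141, -0.0, 1.912]
wrist_force: [-12.6, -3.6, 7.8]
finger_gap: 37.8
```

```bash
python3 tips.py e9 300 100 60;python3 ax2.py 184
```

```text
11.4833 [514.43358369 231.99490577 153.7515237 ] [-3.14148112e+00 -9.72096455e-05  1.91217328e+00] [-12.6  -3.6   7.8] 37.76276351605863
tilt 24.1 offty 5.5 offtx -2.5 hg 37.6 inl 174 202 1.4216225630857426
shoulder [534.9 236.6 172.4] axis [-0.385 -0.137  0.913]
-2 4 0.5 | 6 20 -0.3 | 14 19 0.3 | 22 22 -0.1 | 30 17 0.0 | 38 27 -0.4 | 46 19 -0.2 | 54 27 -0.1 | 62 25 0.9 | 70 6 -2.0 |
```

View pics/e9.png

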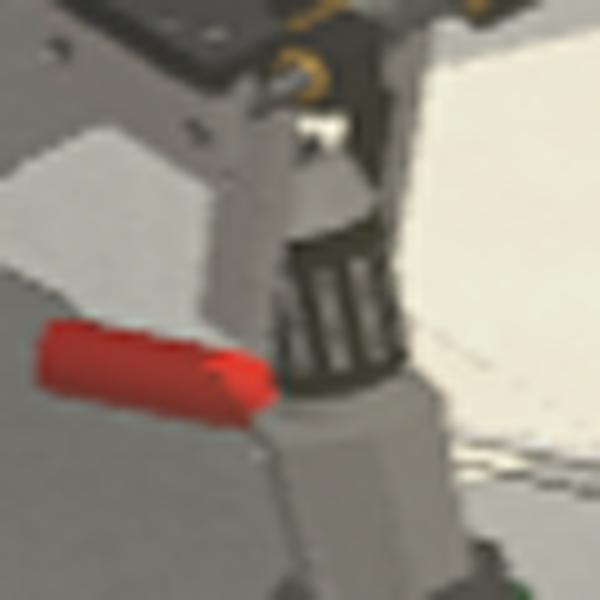

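Axial resistance is now about 14 N, so the taper has begun to grip with roughly 4 mm left. There is also 8 N of lateral force. I'll ease sideways and push on.

Request:
{"api": "arm_command", "payload": {
  "steps": [
    [0,[0,-0.08,0.04],0],
    [0,[0,0.08,0.18],0],
    [0,[0,0.08,0.18],0],
    [0,[0,0,0],0],
    [0,[0,0,0],0]
  ],
  "force": 60
}}

```text
clock: 11.95
eef_pos: [515.2, 232.3, 152.2]
eef_rot: [3.14, -0.0, 1.912]
wrist_force: [-25.1, -8.1, 30.4]
finger_gap: 38.1
```

```bash
python3 tips.py e10 300 100 60;python3 ax2.py 180
```

```text
11.95 [515.1814564  232.25143947 152.22012843] [ 3.14015056e+00 -1.74138863e-05  1.91225030e+00] [-25.1  -8.1  30.4] 38.13768207309582
tilt 23.3 offty 5.0 offtx -0.6 hg 37.7 inl 192 214 1.5207033260059815
shoulder [534.1 238.3 170.6] axis [-0.373 -0.133  0.918]
-2 5 0.3 | 6 20 -0.0 | 14 23 0.2 | 22 25 -0.3 | 30 23 0.4 | 38 23 0.0 | 46 19 -0.5 | 54 31 0.2 | 62 22 0.5 | 70 8 -0.2 |
```

View pics/e10.png

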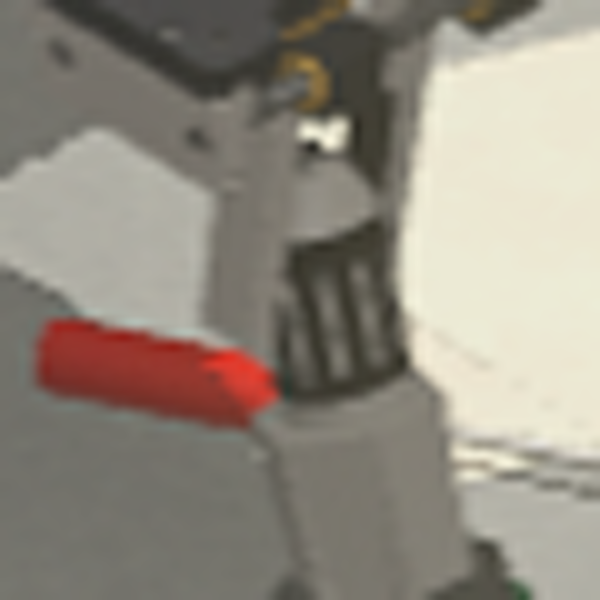

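Request:
{"api": "arm_command", "payload": {
  "steps": [
    [0,[0,-0.1,0.05],0],
    [0,[0,0.04,0.09],0],
    [0,[0,0,0],0],
    [0,[0,0,0],0]
  ],
  "force": 60
}}

```text
clock: 12.33
eef_pos: [515.1, 232.2, 151.9]
eef_rot: [3.138, -0.0, 1.912]
wrist_force: [-27.5, -7.9, 38.7]
finger_gap: 38.2
```

```bash
python3 tips.py e11 300 100 60;python3 ax2.py 180; python3 ov2.py pics/e11_full.png pics/o5.png 300 100 60 536 239.3 170 -2.80 0
```

```text
12.3333 [515.06246785 232.20986176 151.87669497] [ 3.13829124e+00 -3.06310917e-05  1.91225829e+00] [-27.5  -7.9  38.7] 38.24104708244306
tilt 24.6 offty 5.2 offtx -1.8 hg 38.2 inl 193 217 1.3762900907495714
shoulder [535.5 237.6 170.2] axis [-0.392 -0.139  0.909]
-2 6 0.5 | 6 23 -0.2 | 14 21 -0.4 | 22 25 -0.4 | 30 20 0.5 | 38 21 0.4 | 46 24 -0.6 | 54 29 0.5 | 62 24 -0.2 | 70 9 -1.2 |
```

View pics/o5.png

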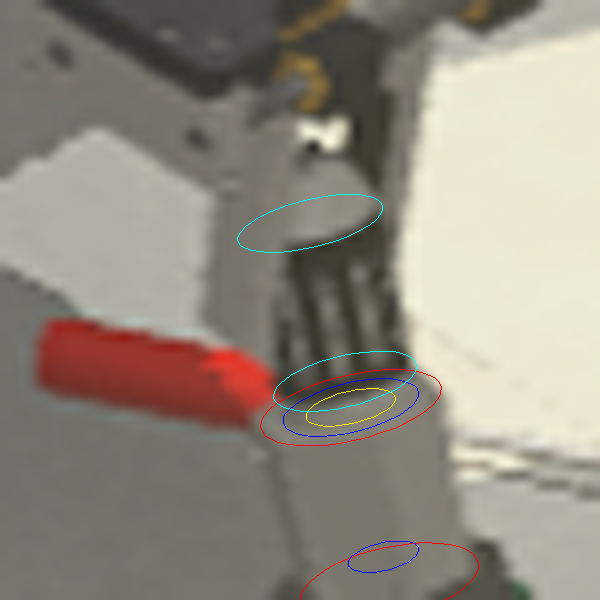

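The force rose to about 49 N axial, above the 25 N maximum needed, with no further motion. The overlay of the home pose matches the picture: sleeve lower ring at (345,380), on the nose. I'll relax the push, then open.

Request:
{"api": "arm_command", "payload": {
  "steps": [
    [0,[0,-0.08,-0.2],0],
    [0,[0,-0.07,-0.18],0],
    [0,[0,0,0],0],
    [0,[0,0,0],0]
  ]
}}

```text
clock: 12.72
eef_pos: [514.2, 231.9, 151.9]
eef_rot: [3.139, -0.0, 1.912]
wrist_force: [-2.7, 0.5, 6.3]
finger_gap: 38.0
```

```bash
python3 tips.py e12 300 100 60;python3 ax2.py 180
```

```text
12.7167 [514.24534601 231.90847548 151.85559116] [ 3.13933718e+00 -2.07487423e-04  1.91204677e+00] [-2.7  0.5  6.3] 38.04872603871278
tilt 25.2 offty 5.1 offtx -1.6 hg 37.9 inl 183 217 1.5861148394721885
shoulder [534.8 237.5 170.6] axis [-0.402 -0.143  0.905]
-2 12 0.1 | 6 18 -0.6 | 14 20 -0.6 | 22 18 0.3 | 30 23 0.0 | 38 26 -0.5 | 46 21 -0.1 | 54 32 -0.1 | 62 18 1.1 | 70 8 -1.8 |
```

Request:
{"api": "arm_command", "payload": {
  "steps": [
    [0.75,[0,0,0],0],
    [0.75,[0,0,0],0],
    [0.75,[0,0,0],0],
    [0.75,[0,0,0],0],
    [0.75,[0,0,0],0]
  ]
}}

```text
clock: 13.18
eef_pos: [513.7, 231.5, 150.8]
eef_rot: [-3.141, 0.0, 1.912]
wrist_force: [0.4, 0.3, -0.4]
finger_gap: 67.7
```

```bash
python3 tips.py e13 300 100 60;python3 ax2.py 180
```

```text
13.1833 [513.69214928 231.48463517 150.79272879] [-3.14148411e+00  1.21758295e-04  1.91192377e+00] [ 0.4  0.3 -0.4] 67.67311478138112
tilt 24.8 offty 6.7 offtx -0.9 hg 36.6 inl 218 242 1.4757558248331415
shoulder [534.7 238.  170.6] axis [-0.395 -0.14   0.908]
-2 12 1.4 | 6 21 -0.2 | 14 20 -0.3 | 22 26 0.0 | 30 19 -0.1 | 38 28 -0.2 | 46 25 -0.8 | 54 30 0.1 | 62 35 -0.2 | 70 11 -1.6 |
```

View pics/e13.png

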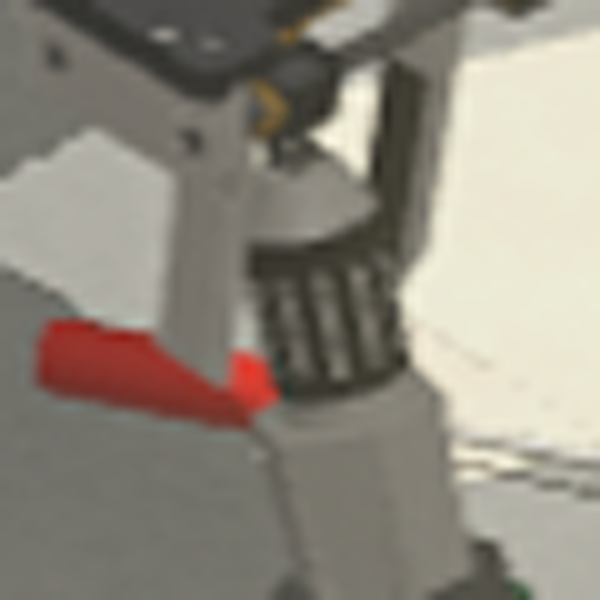

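It stays seated with the fingers clear. I'll go straight up and back to inspect it with both cameras.

Request:
{"api": "arm_command", "payload": {
  "steps": [
    [0.8,[0,0,-2],0],
    [0.8,[0,0,-3.5],0],
    [0.8,[0,0,-3.5],0],
    [0.8,[0,0,-3],0],
    [0.8,[-2,-2,0],0]
  ]
}}

```text
clock: 13.65
eef_pos: [503.7, 208.4, 276.8]
eef_rot: [3.133, -0.0, 1.914]
wrist_force: [1.0, -0.5, 0.1]
finger_gap: 75.2
```

Request:
{"api": "arm_command", "payload": {
  "steps": [
    [0.8,[-3,-2,0],0],
    [0.8,[-3,-2,0],0],
    [0.8,[-3,-2,0],0],
    [0.8,[-3,-2,0],0],
    [0.8,[-3,-2,0],0]
  ]
}}

```text
clock: 14.07
eef_pos: [456.6, 29.8, 271.0]
eef_rot: [3.141, 0.0, 1.912]
wrist_force: [0.7, -0.4, -0.4]
finger_gap: 75.1
```

```bash
cat > fin.py <<'E'
from h import *
import sys
from scipy.optimize import least_squares
tag=sys.argv[1]
ims=[];Qs={}
for n in("scene","top"):
    p,d=manip.camera(n);np.save(f'pics/{n}_{tag}.npy',d);p=cv2.cvtColor(p,cv2.COLOR_RGB2BGR);cv2.imwrite(f'pics/{n}_{tag}.png',p)
    x,y=(300,100) if n=="scene" else (110,170)
    ims.append(cv2.resize(p[y:y+66,x:x+66],(400,400),interpolation=2));Qs[n]=cloud(n,d).reshape(-1,3)
cv2.imwrite(f'pics/{tag}.png',np.hstack(ims))
M=np.array([536.3,239.3,170.])
hp=[-0.01,0,7.9,8,55,56,70,70.5];rp=[19,19,19,20,20,18.5,12,12]
for use in(("scene",),("top",),("scene","top")):
    Q=np.vstack([Qs[n] for n in use])-M
    a0=-2.8;T=np.radians(25);a=np.array([np.cos(a0)*np.sin(T),np.sin(a0)*np.sin(T),np.cos(T)])
    h=Q@a;rad=np.linalg.norm(Q-np.outer(h,a),axis=1)
    q=Q[(h>5)&(h<74)&(rad<28)]
    def f(p):
        b=a+p[3]*np.array([1,0,0])+p[4]*np.array([0,1,0]);b/=np.linalg.norm(b)
        r=q-p[:3];h=r@b;rad=np.linalg.norm(r-np.outer(h,b),axis=1)
        side=rad-np.interp(h,hp,rp)
        top=h-70
        return np.where((h>66)&(rad<11),top,side)
    R=least_squares(f,[0,0,0,0,0],loss='cauchy',f_scale=1.5);p=R.x
    b=a+np.array([p[3],p[4],0]);b/=np.linalg.norm(b)
    print(use,len(q),'S',(M+p[:3]).round(1),'along bore',(p[:3]@a).round(1),'axis',b.round(3),'dev deg',np.degrees(np.arccos(b@a)).round(1),'tilt',np.degrees(np.arccos(b[2])).round(1))
E
python3 fin.py f1; python3 -c "
from cell import manip;s=manip.read_state();print(s['clock'],s['eef_pos'],s['wrist_force'])"
```

```text
('scene',) 360 S [533.9 237.9 170.4] along bore 1.5 axis [-0.37  -0.154  0.916] dev deg 1.9 tilt 23.6
('top',) 278 S [535.  239.6 170.2] along bore 0.7 axis [-0.386 -0.121  0.915] dev deg 1.4 tilt 23.8
('scene', 'top') 638 S [534.2 237.9 169.8] along bore 0.9 axis [-0.369 -0.112  0.923] dev deg 2.6 tilt 22.7
14.1667 [456.68382405  27.77995769 271.36275986] [ 0.13102614 -0.11388378  0.0102482 ]
```

View pics/f1.png

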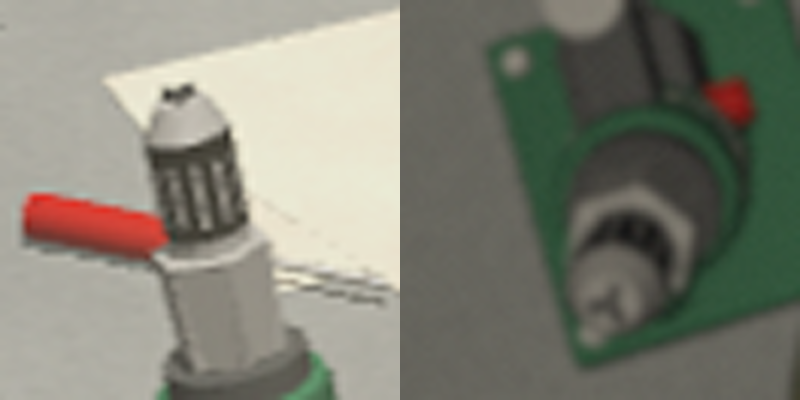

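```bash
python3 - <<'E'
from h import *
from scipy.optimize import least_squares
hp=[-0.01,0,7.9,8,55,56,70,70.5];rp=[19,19,19,20,20,18.5,12,12]
def fit(Q,M,a):
    Q=Q-M;h=Q@a;rad=np.linalg.norm(Q-np.outer(h,a),axis=1);q=Q[(h>5)&(h<74)&(rad<28)]
    def f(p):
        b=a+np.array([p[3],p[4],0]);b/=np.linalg.norm(b)
        r=q-p[:3];h=r@b;rad=np.linalg.norm(r-np.outer(h,b),axis=1)
        return np.where((h>66)&(rad<11),h-70,rad-np.interp(h,hp,rp))
    p=least_squares(f,[0,0,0,0,0],loss='cauchy',f_scale=1.5).x
    return (p[:3]@a).round(2),(M+p[:3]).round(1)
z=np.array([0,0,1.])
# reference: in the rack, height over the measured rack top
for n in("scene","top"):
  for f in("0",) :
    Q=cloud(n,np.load(f'pics/{n}{f}.npy')).reshape(-1,3)
    k=(np.hypot(Q[:,0]-578.7,Q[:,1]+98.5)>30)&(np.hypot(Q[:,0]-578.7,Q[:,1]+98.5)<50)&(abs(Q[:,2]-65)<6)
    print('rack',n,fit(Q,np.array([578.7,-98.5,65.]),z),'rack top',np.median(Q[k][:,2]).round(2))
T=np.radians(24.2)
a=np.array([np.cos(-2.8)*np.sin(T),np.sin(-2.8)*np.sin(T),np.cos(T)]);M=np.array([536.3,239.3,170.])
for n in("scene","top"):
    Q=cloud(n,np.load(f'pics/{n}_f1.npy')).reshape(-1,3);Q0=cloud(n,np.load(f'pics/{n}0.npy')).reshape(-1,3)
    def pl(Q,r0):
        r=Q-M;h=r@a;rad=np.linalg.norm(r-np.outer(h,a),axis=1);k=(rad>r0)&(rad<25)&(abs(h)<5);return np.median(h[k]).round(2),k.sum()
    print('spindle',n,fit(Q,M,a),'face now',pl(Q,21),'face before',pl(Q0,14))
s=cv2.imread('pics/scene_f1.png');crop(s,315,100,360,150,12,'pics/f1z.png')
E
```

```text
rack scene (np.float64(-0.03), array([ 578. , -100.1,   65. ])) rack top 65.32
rack top (np.float64(0.17), array([580.2, -97.6,  65.2])) rack top 65.22
spindle scene (np.float64(1.0), array([533.8, 237.9, 169.8])) face now (np.float64(-0.01), np.int64(32)) face before (np.float64(0.68), np.int64(75))
spindle top (np.float64(0.79), array([535.1, 239.7, 170.4])) face now (np.float64(-0.84), np.int64(52)) face before (np.float64(-0.22), np.int64(191))
```

View pics/f1z.png

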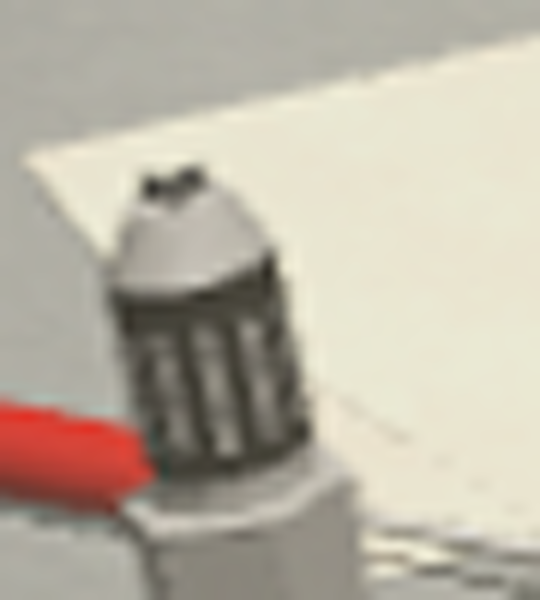

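Front-to-nose fits put the shoulder 0.3 mm (scene) and 1.0 mm (top) from the mouth plane, within measuring noise, after a push twice what's needed. Last, I'll check that nothing else moved, then hand in.

```bash
python3 - <<'E'
from h import *
a=cv2.imread('pics/scene0.png').astype(int);b=cv2.imread('pics/scene_f1.png').astype(int)
a2=cv2.imread('pics/scene_f1.png')
d0=cloud('scene',np.load('pics/scene0.npy'));d1=cloud('scene',np.load('pics/scene_f1.npy'))
m=(abs(d0[...,2]-d1[...,2])>12).astype(np.uint8);m=cv2.morphologyEx(m,cv2.MORPH_OPEN,np.ones((3,3)))
n,l,st,c=cv2.connectedComponentsWithStats(m)
for i in range(1,n): print(st[i],c[i].round())
cv2.imwrite('pics/final.png',a2)
s=manip.read_state();print(s['clock'],s['qd'].round(3),s['wrist_force'].round(2))
E
```

```text
[ 156    0  134  106 7545] [227.  42.]
[ 334    0   59   45 1210] [362.  14.]
[323 114  18  28 365] [331. 128.]
[217 187  16  26 344] [224. 200.]
14.1667 [ 0.083  0.036 -0.04   0.016 -0.003  0.091] [ 0.13 -0.11  0.01]
```

View pics/scene_f1.png

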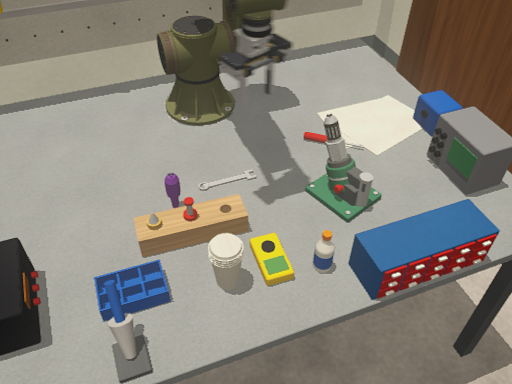

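The picture shows the chuck seated on the spindle at (333,128) and its rack hole empty at (225,209). Apart from the arm, depth changed only at those two places. Handing in.

```bash
python3 -c "
from cell import manip
print(manip.sign_off())"
```

```text
the job is handed in; nothing more can be done
None
```

The chuck is in the spindle nose and released, and by my checks it is fully home. I handed the job in at about 14 s. The hand-in reports no verdict.

**What I did:** I took the chuck from the rack and tilted it about 25° between the pads against the edge of its own rack hole, because the moves cannot tilt the tool. Then I eased it into the bore along its axis and pushed until the axial force reached about 49 N with no more travel. Seating should need at most 25 N. I relaxed the push, opened the fingers and backed away.

**Last checks:**
- **Seating:** the depth fits put the shoulder about 0.3 mm (scene camera) and 1.0 mm (top camera) from the mouth plane. The noise is about 1 mm, so flushness rests on these fits and the hard stop, not on a direct sight of the joint.
- **Centre:** the separate fits for each camera put the shoulder about 1–3 mm from the mouth centre I used.
- **Axis:** fits of the chuck's axis differ from a nominal 25° bore by 1.4–2.6°; the limit is 3.4°. The nose face itself measured about 24°, which would account for part of this.
- **Rest of the bench:** depth changed only at the arm, the spindle and the emptied hole.

**Disagreements:**
- **Tool height:** the reported TCP height read about 34 mm lower than the fingertips seen by the cameras, so I used the cameras for height.
- **Cameras:** the two cameras disagreed by 2–4 mm in y, so I aligned on relative measurements and the wrist force.

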